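Fetch the garlic from behind the condiments

ROBOT

A 7-joint arm with a two-finger parallel gripper is mounted at the origin on a cart in front of the work surface, level with it; the furniture and walls round the work are solid. World frame = base frame: x ahead of the robot, y to its left, z up, the work surface at z = 0. Lengths are in m, angles in rad, forces in N, time in s.
With the tool pointing down it reaches from about 0.425 to 0.975 m from the base axis. Payload 16.7 kg.
Tool frame: the origin (TCP) lies at the centre of the arm's flange, where the gripper is bolted on; the fingertips stand 173 mm ahead of it and the grasp point (between the pads) lies 155 mm ahead of it; z points along the fingers, y is the line along which they close (so a half turn about z gives the same grasp; the last joint's range is limited). The gripper opens to 85 mm and grips with 20 to 120 N. Pads are 22 mm wide; open, the fingers measure 114 mm over their backs; the gripper's body (76 mm by 85 mm) begins 54 mm behind the grasp point. The pads swing forward as they close: fully open they stand 13 mm farther back than shut.
Start: joints at [1.109, 0.426, 0.074, 1.606, -0.034, 1.111, -0.067], TCP at [0.208, -0.642, 0.405] pointing down, gripper open.
Joint ranges: [-2.85, 2.85], [-0.5, 2.14], [-1.23, 1.37], [0.21, 2.46], [-1.02, 4.16], [0.16, 2.05], [-2.73, 2.73]. Speed limits (rad/s): [1.89, 1.89, 2.39, 2.39, 3.01, 3.01, 3.01].

INTERFACE

Orientations are given as a 3x3 rotation matrix whose columns are the frame's x, y, z axes.
In Python, from station import manip gives the robot as it stands. The module is installed in compiled form; this text tells all that it offers.
- The arm moves only by the tool move_arm, never from a script. Its argument "moves" is a list of rows, each a list of 7 numbers: the shift along the tool's x, y, z in units of 25 mm (1.0 is 25 mm), then the turn, a rotation vector about the tool's x, y, z in units of 6 degrees (1.0 is 6 degrees), then the closure, from 0 (fully open) to 1 (shut). In form: [[tx, ty, tz, wx, wy, wz, gripper], ...]. A call has 1 to 20 rows; each row is the pose to reach, as a shift and turn from the pose commanded when the call began, along the tool's axes at that moment; what a row does not reach only later rows make up. A row lasts 1/10 s, in which the tool goes at most 50 mm and 8.59 degrees, less where a joint would pass 70% of its speed; a pose out of reach is approached as far as the arm can. A call with a gripper value outside its range is refused whole. The fingers move at their own pace and stop on an object; "grip_force" is the grip in N (left out, the last holds). Time passes only in rows, so rows that repeat a pose let the fingers close. It gives the time, the measured TCP pose, the force, the opening and the grip force at its end, in the units of the state.
- manip.get_obs(): the state, without advancing time (a new reading comes with each control period).
- manip.get_image(name): name is "scene" or "side" or "wrist"; returns a dict with "pixels" (480x640x3 uint8, red, green, blue), "intrinsics" (3x3 intrinsics, pixels), "distortion" ([k1, k2, p1, p2, k3] as OpenCV has them; the pictures are not rectified), "world_to_cam" (4x4, takes a point from world to camera coordinates). Camera axes: x right, y up, looking along -z (the intrinsics and any distortion apply to the point x, -y, -z); pixel columns grow to the right and rows downward; lengths in m; the calibration is good to about 2 mm. A picture is of the moment at which its call begins. There is no depth.
- manip.finish_job(): hands the job in; it is judged then, once.
The state is a dict: "t": time; "joint_positions": joint angles; "qvel": joint speeds; "joint_efforts": joint torques, N m; "ee_pos": TCP position; "tcp_rot": TCP orientation; "wrist_force": force on the tool from outside, world axes, zero at the start; "moment": the same for the moment, N m; "finger_gap": opening from 0.0 (shut) to 1.0 (fully open); "gripper_force": force on a finger pad.
Only numpy, scipy, OpenCV 4.12 (cv2) and the standard library are available. Lean on these libraries where they do the work, as an engineer would, in place of code of your own. Each camera call takes 0.05 s, during which the arm holds its last target. There are 200 camera calls.

TASK

The garlic bulb stands in the back row of the small square condiment tray, boxed in by the pepper mill, the spice jar and the salt shaker. Leave it there until you have moved these three, standing upright, onto the empty oblong wooden tray; then take the garlic out and set it, root down, in the middle of the chopping board between the lemon and the tomato, without shifting those. Only then put the mill, the jar and the shaker back upright, each on the round cork spot where it stood before; never knock any of them over.

Things in the scene. Friction and masses are not known exactly. Their poses are not given: they have to be found in the camera images.
- condiment_tray: Small square wooden tray, 146 x 146 mm, fixed. Origin: centre of its underside; x, y along its sides, x away from the robot. Floor 8 mm and 6 mm wide rim 16 mm above the worktop. Four 50 mm round cork spots, flush with the floor, at (+-31, +-31) mm in its frame; one thing stands on each at the start. Back row: the two at x = +31 mm; the garlic is on one of them.
- side_tray: Oblong wooden tray, empty at the start, 240 mm (its x) by 180 mm (its y), fixed to the worktop. Origin: centre of its underside. Floor 6 mm and rim 14 mm above the worktop, rim 6 mm wide. The side area for the three things that stand in the way.
- board: Wooden chopping board, 230 mm (its x) by 340 mm (its y), 22 mm thick, lying flat and fixed. Origin: centre of its underside. The lemon and the tomato lie on it near its two ends, each about 115 mm from its middle along its y; its middle is bare.
- garlic: Garlic bulb, about 56 mm in diameter and 56 mm high, rounded, tapering to the stem on top; widest somewhat below half its height, firm. Origin: middle of its root end (underside), z up along the stem.
- pepper_mill: Wooden pepper mill, 170 mm high. Body 58 mm in diameter up to 122 mm, then a round head 49 mm in diameter from 123 to 159 mm, with a small 12 mm button on top. The head does not turn. Origin: centre of its underside, z up. About 0.18 kg.
- spice_jar: Glass spice jar with a red cap, 106 mm high, glass 42 mm in diameter, cap 45 mm in diameter from 85 mm to the top. Origin: centre of its underside, z up. About 0.11 kg.
- salt_shaker: Salt shaker, 90 mm high, 44 mm in diameter up to about 66 mm, with a narrower domed grey cap 34 mm in diameter above. Origin: centre of its underside, z up. About 0.10 kg.
- lemon: Lemon, 77 x 51 x 52 mm, lying loose on the chopping board near one end. Origin: underside, below its middle. To be left alone.
- tomato: Tomato, 65 mm in diameter, 66 mm high, standing loose on the chopping board near the other end. Origin: centre of its underside. To be left alone.
There are look-alikes about, which are no part of the job. Leave any purple or turquoise look-alike of the spice_jar alone.

How it is judged:
By the outcome, as a careful person would: the job done as asked, in the order asked, and still so for the second after the job is handed in, with the robot touching nothing.
It also fails if it takes over 149 s, if anything falls off the work surface, if the arm or the gripper's body presses on something with over 40 N, if the wrist force passes 120 N, or if a joint passes its speed limit or range.

## Working session

There is one attempt and no reset: what is moved stays moved. The work goes in short steps, Python scripts to look and compute and a tool call to move; the robot and the scene stay as the last step left them, time stands still between calls to the robot, and variables do not carry over. Pictures are saved under pics/ and viewed, at most 19 in all, crops included, and the job is handed in when it is done.

Besides the shell and the picture viewer there is one more tool, called as a command line: name --pt "numbers of a row" for each row, then --argument value for the rest. move_arm: Moves the arm, as the interface text tells. Its arguments: {"type":"object","properties":{"moves":{"type":"array"},"grip_force":{"type":"number"}},"required":["moves"]}

```bash
mkdir -p pics
cat > h.py <<'E'
import numpy as np, cv2
from station import manip
def shot(n,f=None):
    d=manip.get_image(n)
    im=np.ascontiguousarray(d["pixels"][:,:,::-1])
    if f: cv2.imwrite(f"pics/{f}.png",im); np.savez(f"pics/{f}.npz",K=d["intrinsics"],D=d["distortion"],W=d["world_to_cam"])
    return d
def load(f): return np.load(f"pics/{f}.npz")
def ray(c,p):
    u=cv2.undistortPoints(np.array([[p]],float),np.array(c["K"]),np.array(c["D"]))[0,0]
    R=c["W"][:3,:3];o=-R.T@c["W"][:3,3];v=R.T@np.array([u[0],-u[1],-1]);return o,v/np.linalg.norm(v)
def onz(c,p,z):
    o,v=ray(c,p);return o+v*(z-o[2])/v[2]
def tri(*cp):
    A=np.zeros((3,3));b=np.zeros(3)
    for c,p in cp:
        o,v=ray(c,p);M=np.eye(3)-np.outer(v,v);A+=M;b+=M@o
    x=np.linalg.solve(A,b);return x,[np.linalg.norm((np.eye(3)-np.outer(ray(c,p)[1],ray(c,p)[1]))@(x-ray(c,p)[0])) for c,p in cp]
def proj(c,P):
    q=c["W"][:3,:3]@np.array(P,float)+c["W"][:3,3]
    return cv2.projectPoints(np.array([[q[0],-q[1],-q[2]]]),np.zeros(3),np.zeros(3),np.array(c["K"]),np.array(c["D"]))[0].ravel()
E
python3 - <<'E'
from h import *
np.set_printoptions(precision=4,suppress=True)
for n in("scene","side","wrist"):
    d=shot(n,n+"0");W=d["world_to_cam"];print(n,-W[:3,:3].T@W[:3,3],-W[2,:3],d["intrinsics"][0,0])
o=manip.get_obs();print(o)
E
```

```text
scene [0.6808 0.4872 0.9961] [-0.0752 -0.4734 -0.8776] 457.3979153094658
side [ 0.5233 -1.4532  0.8237] [ 0.0422  0.8694 -0.4924] 508.0233927083325
wrist [ 0.2869 -0.616   0.3741] [-0.3092 -0.0986 -0.9459] 362.8023935252459
{'t': 0.15, 'joint_positions': array([ 1.1085,  0.4266,  0.0739,  1.6064, -0.0341,  1.1108, -0.0671]), 'qvel': array([ 0.0003, -0.0031, -0.0007, -0.0031, -0.0005,  0.0027,  0.    ]), 'joint_efforts': array([  0.0051, -95.0312,   3.7642, -46.3762,   0.0194,   0.0078,
        -0.    ]), 'ee_pos': array([ 0.2077, -0.6421,  0.4042]), 'tcp_rot': array([[ 0.9515,  0.3077, -0.0004],
       [ 0.3077, -0.9515,  0.0009],
       [-0.0001, -0.001 , -1.    ]]), 'wrist_force': array([-0.7389, -0.4484, -0.7909]), 'moment': array([-0.0006,  0.0078, -0.0087]), 'gripper_force': 0.0, 'finger_gap': 1.0001831879200622}
```

View pics/scene0.png

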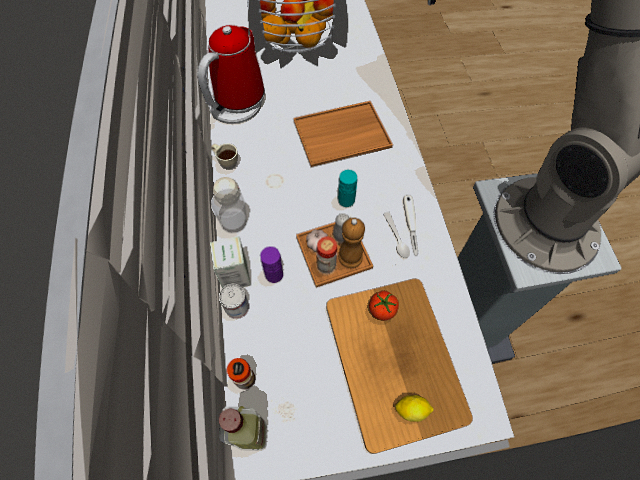

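View pics/side0.png

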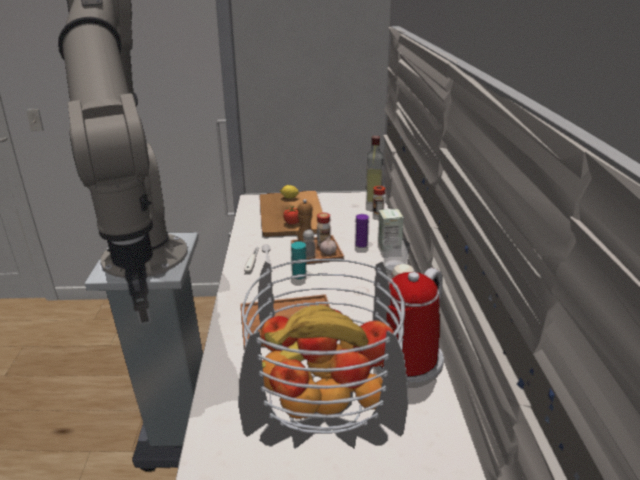

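The scene picture shows the condiment tray near (335,250), side tray (343,133), board (398,365), with tomato (384,305) and lemon (414,408). 
Candidates for the jar: red cap in the tray (326,250), turquoise (347,188), purple (271,264), the orange-capped jar at the wall (240,372). By the description it is the red one in the tray. The mill is at (352,240), the shaker (342,224), the garlic (317,238). I'll check this in a close crop.

Run:
```python
import cv2,numpy as np
a=cv2.imread("pics/scene0.png")[90:290,280:410];b=cv2.imread("pics/side0.png")[180:320,230:370]
A=cv2.resize(a,None,fx=3,fy=3,interpolation=cv2.INTER_CUBIC);B=cv2.resize(b,None,fx=2.9,fy=2.9,interpolation=cv2.INTER_CUBIC)
o=np.zeros((600,800,3),np.uint8);o[:A.shape[0],:A.shape[1]]=A;o[:B.shape[0],392:392+B.shape[1]]=B
cv2.imwrite("pics/crop0.png",o)
```

```text
(no output)
```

View pics/crop0.png

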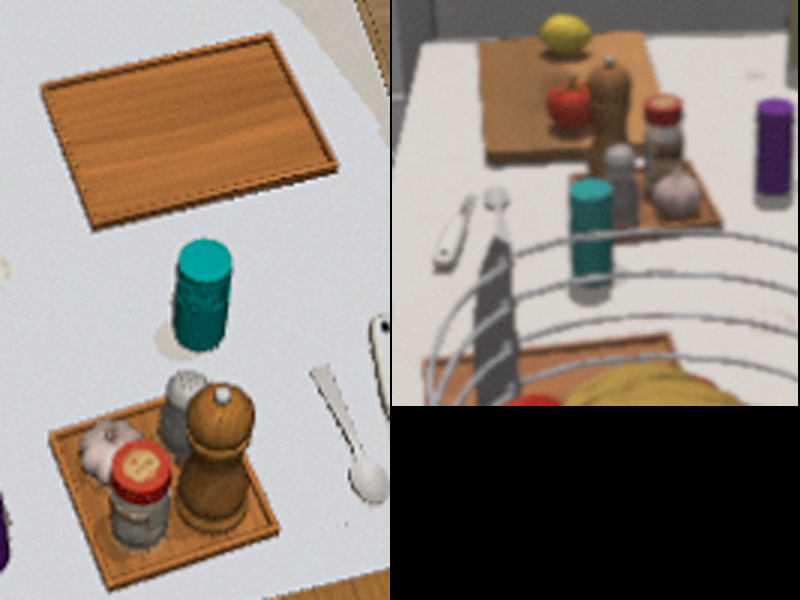

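The crop confirms it: the red-capped jar in the tray (crop 140,490), garlic (108,450), mill (220,455), shaker (187,410). The turquoise look-alike stands outside, between the two trays. Measuring now.

Run:
```python
from h import *
np.set_printoptions(precision=4,suppress=True)
S=load("scene0");T=load("side0")
s=lambda x,y:(280+(x+.5)/3-.5,90+(y+.5)/3-.5)
t=lambda x,y:(230+(x-392+.5)/2.9-.5,180+(y+.5)/2.9-.5)
for n,P,z in(("tray",[(50,435),(278,527),(110,590)],.016),("side",[(42,86),(272,36),(337,170),(93,229)],.014)):
    for p in P: print(n,onz(S,s(*p),z))
for p in [(418,279),(471,420),(368,453),(327,305)]: print("board",onz(S,p,.022))
for n,a,b in(("millbutton",(221,395),(609,62)),("jarcap",(140,463),(663,102)),("shaker",(188,383),(620,153)),("garlicTop",(110,430),(677,172)),("turq",(204,261),(591,188)),("traycorner",(50,435),(720,227)),):
    print(n,*tri((S,s(*a)),(T,t(*b))))
print("tomato",*tri((S,(384,302)),(T,t(571,86))))
print("lemon",*tri((S,(413,408)),(T,t(565,35))))
print("purple",*tri((S,(271,252)),(T,t(773,106))))
for n,p,z in(("spoon",s(370,480),.005),("spoonh",s(320,370),.005),("knife",s(380,320),.01)): print(n,onz(S,p,z))
```

```text
tray [ 0.6492 -0.0621  0.016 ]
tray [0.4832 0.0499 0.016 ]
tray [0.6227 0.0811 0.016 ]
side [ 0.6036 -0.4458  0.014 ]
side [ 0.3701 -0.4753  0.014 ]
side [ 0.3487 -0.2977  0.014 ]
side [ 0.5818 -0.2664  0.014 ]
board [0.3867 0.1048 0.022 ]
board [0.3583 0.4307 0.022 ]
board [0.5798 0.4539 0.022 ]
board [0.6066 0.1324 0.022 ]
millbutton [0.531  0.0124 0.1706] [np.float64(0.0005135403288227973), np.float64(0.0005135403288225928)]
jarcap [0.5902 0.0267 0.1139] [np.float64(0.0007591828844486692), np.float64(0.0007591828844485967)]
shaker [ 0.5397 -0.0483  0.0906] [np.float64(0.0003562364241689282), np.float64(0.00035623642416882047)]
garlicTop [ 0.6024 -0.0351  0.0582] [np.float64(0.0010478494155413721), np.float64(0.0010478494155416443)]
turq [ 0.5081 -0.1502  0.105 ] [np.float64(1.7324464787763167e-05), np.float64(1.7324464787803096e-05)]
traycorner [ 0.6477 -0.0677  0.0059] [np.float64(0.0011561116170284512), np.float64(0.0011561116170285218)]
tomato [0.4866 0.1644 0.0723] [np.float64(0.0019181056768737212), np.float64(0.0019181056768738122)]
lemon [0.4749 0.387  0.0451] [np.float64(0.0007980879696442095), np.float64(0.0007980879696441837)]
purple [0.7125 0.0229 0.1072] [np.float64(0.00029793431077839946), np.float64(0.00029793431077831137)]
spoon [0.3975 0.0162 0.005 ]
spoonh [ 0.4134 -0.0933  0.005 ]
knife [ 0.3511 -0.1316  0.01  ]
```

move_arm --pt "0.8 -0.4 -0.5 0 0 0.2 0" --pt "2.2 -1 -1 0 0 0.5 0" --pt "3.8 -1.8 -1.5 0 0 0.8 0" --pt "5.4 -2.5 -1.8 0 0 1.08 0" --pt "7 -3.2 -1.8 0 0 1.08 0" --pt "8.6 -4 -1.8 0 0 1.08 0" --pt "10.2 -4.7 -1.8 0 0 1.08 0" --pt "11.8 -5.5 -1.8 0 0 1.08 0" --pt "13.3 -6.2 -1.8 0 0 1.08 0" --pt "14.4 -6.7 -1.8 0 0 1.08 0" --pt "14.9 -6.9 -1.8 0 0 1.08 0" --pt "14.9 -6.9 -1.8 0 0 1.08 0" --pt "14.9 -6.9 -1.8 0 0 1.08 0" --grip_force 40

```text
t: 1.45
ee_pos: [0.5082, -0.3644, 0.4495]
tcp_rot: [[0.98, 0.197, -0.001], [0.197, -0.98, -0.0], [-0.001, 0.0, -1.0]]
wrist_force: [0.3, 0.3, -0.0]
finger_gap: 0.999
gripper_force: 0.0
```

```bash
cat >> h.py <<'E'
np.set_printoptions(precision=4,suppress=True)
FW={85:13,56:4.1,49:2.8,45:2.2,44:2.1}   # pad setback (mm) at an opening
def goto(P,gap=None,yaw=None):
    """tool units to bring the grasp point (or, gap None, the nominal 155 mm point) to P"""
    o=manip.get_obs();R=o["tcp_rot"];d=.155-(FW[gap]/1000 if gap else 0)
    y=np.arctan2(R[1,0],R[0,0])
    print("t",round(o["t"],2),"ee",o["ee_pos"],"yaw",np.degrees(y).round(2),"tilt",R[:,2].round(3),"gap",o["finger_gap"],"F",o["wrist_force"].round(1),o["gripper_force"])
    if P is not None:
        print("units",(R.T@(np.array(P)+[0,0,d]-o["ee_pos"])/.025).round(2), "wz" if yaw is not None else "", None if yaw is None else np.degrees(y)/6-yaw/6)
E
python3 - <<'E'
from h import *
shot("wrist","w1");goto([.600,0,.295],yaw=11.5)
E
```

```text
t 1.5 ee [ 0.5079 -0.3648  0.4496] yaw 11.33 tilt [-0.001 -0.    -1.   ] gap 0.9982868189175392 F [-0.1 -0.5 -0.2] 0.0
units [  6.48 -13.59  -0.02] wz -0.028278179756828337
```

View pics/w1.png

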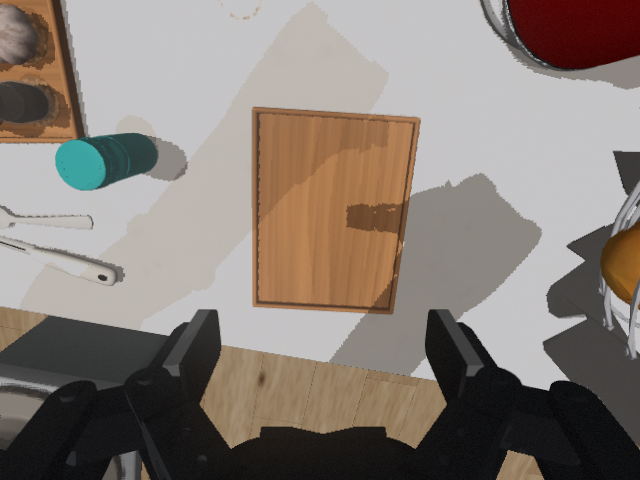

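The wrist view shows the empty side tray with its corners at (253,108), (420,118), (392,313) and (253,306). Nothing is near it. On to the condiment tray.

move_arm --pt "0.3 -0.5 0 0 0 0 0" --pt "0.9 -1.8 0 0 0 0 0" --pt "1.6 -3.4 0 0 0 0 0" --pt "2.4 -5 0 0 0 0 0" --pt "3.2 -6.6 0 0 0 0 0" --pt "4 -8.2 0 0 0 0 0" --pt "4.8 -9.8 0 0 0 0 0" --pt "5.6 -11.4 0 0 0 0 0" --pt "6.1 -12.7 0 0 0 0 0" --pt "6.5 -13.4 0 0 0 0 0" --pt "6.5 -13.6 0 0 0 0 0" --pt "6.5 -13.6 0 0 0 0 0" --pt "6.5 -13.6 0 0 0 0 0"

```text
t: 2.8
ee_pos: [0.6006, 0.0005, 0.4498]
tcp_rot: [[0.98, 0.197, -0.0], [0.197, -0.98, -0.001], [-0.0, 0.001, -1.0]]
wrist_force: [0.4, 0.2, 0.6]
finger_gap: 0.999
gripper_force: 0.0
```

Run:
```python
from h import *
shot("wrist","w2");c=load("w1");goto(None)
for p in [(253,108),(420,118),(392,313),(253,306)]: print(onz(c,p,.014))
```

```text
t 2.85 ee [0.6006 0.0004 0.4498] yaw 11.32 tilt [ 0.    -0.001 -1.   ] gap 0.9999763696582353 F [ 0.7 -1.1 -0.6] 0.0
[ 0.5808 -0.2746  0.014 ]
[ 0.6058 -0.4501  0.014 ]
[ 0.3713 -0.4816  0.014 ]
[ 0.3465 -0.3066  0.014 ]
```

View pics/w2.png

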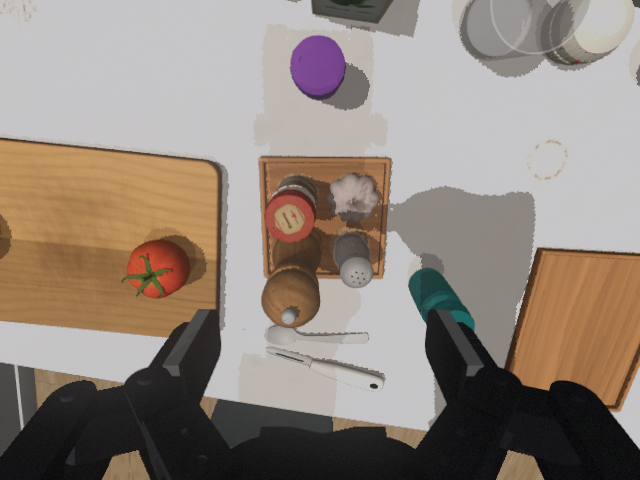

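This view shows the tray corners at (260,157), (391,158), (384,279) and (264,279). The mill button is at (289,316), the jar cap (290,217), the shaker top (355,272) and the garlic (354,196).

Run:
```python
from h import *
S=load("scene0");T=load("side0");C=load("w2")
s=lambda x,y:(280+(x+.5)/3-.5,90+(y+.5)/3-.5)
t=lambda x,y:(230+(x-392+.5)/2.9-.5,180+(y+.5)/2.9-.5)
k=np.array([onz(C,p,.016) for p in [(260,157),(391,158),(384,279),(264,279)]]);print(k,k.mean(0))
for n,a,b,w in(("millbutton",(221,395),(609,62),(289,316)),("jarcap",(140,463),(663,102),(290,217)),("shaker",(188,383),(620,153),(355,272)),("garlicTop",(110,430),(677,172),(353,191)),("corner",(50,435),(720,227),(391,158)),("cornJar",(110,590),None,(260,157))):
    print(n,tri((S,s(*a)),(C,w)), tri((S,s(*a)),(T,t(*b)),(C,w)) if b else "")
# cap masks in wrist view
im=cv2.imread("pics/w2.png");h=cv2.cvtColor(im,cv2.COLOR_BGR2HSV)
m=((h[...,0]<6)|(h[...,0]>174))&(h[...,1]>120)&(h[...,2]>60);m=m.astype(np.uint8);m[:, :255]=0;m[:,330:]=0
m[:180]=0;m[260:]=0
m=cv2.convexHull(np.argwhere(m)[:,::-1].astype(np.int32));print("red cap",cv2.minEnclosingCircle(m),onz(C,cv2.fitEllipse(m)[0],.106))
print("shaker dome r17 @.09",onz(C,(355,272),.095),"mill head centre@.149",onz(C,(291,300),.149), "garlic@.032",onz(C,(354,197),.032))
```

```text
[[ 0.6247  0.0755  0.016 ]
 [ 0.6518 -0.0654  0.016 ]
 [ 0.5089 -0.0942  0.016 ]
 [ 0.4801  0.05    0.016 ]] [ 0.5664 -0.0085  0.016 ]
millbutton (array([0.5318, 0.0138, 0.1735]), [np.float64(0.00034363157735275486), np.float64(0.0003436315773527524)]) (array([0.5307, 0.013 , 0.1709]), [np.float64(0.000954683736186532), np.float64(0.0005415665691492059), np.float64(0.0009499152772299617)])
jarcap (array([0.5921, 0.028 , 0.1155]), [np.float64(0.0010511857986091422), np.float64(0.0010511857986090743)]) (array([0.591 , 0.0276, 0.1135]), [np.float64(0.0009641364194004831), np.float64(0.0014906511124786004), np.float64(0.0017428299284208083)])
shaker (array([ 0.5426, -0.0439,  0.0953]), [np.float64(0.0022062344714849423), np.float64(0.002206234471484954)]) (array([ 0.5405, -0.046 ,  0.0898]), [np.float64(0.0024455862814314975), np.float64(0.001129277252239957), np.float64(0.002798614168707836)])
garlicTop (array([ 0.6107, -0.028 ,  0.067 ]), [np.float64(0.006661631849141287), np.float64(0.006661631849141403)]) (array([ 0.6067, -0.0313,  0.0565]), [np.float64(0.005264100005559696), np.float64(0.005106683585064656), np.float64(0.009162951051017451)])
corner (array([ 0.6499, -0.0676,  0.0059]), [np.float64(0.0010851062039114402), np.float64(0.0010851062039114584)]) (array([ 0.6488, -0.0676,  0.0057]), [np.float64(0.00029691975486252414), np.float64(0.0022406896973120338), np.float64(0.0021869485810209373)])
cornJar (array([0.6227, 0.0769, 0.0057]), [np.float64(0.0005987716164899283), np.float64(0.0005987716164897196)]) 
red cap ((289.5301818847656, 214.25448608398438), 27.300016403198242) [0.592  0.0292 0.106 ]
shaker dome r17 @.09 [ 0.5446 -0.0427  0.095 ] mill head centre@.149 [0.5319 0.0142 0.149 ] garlic@.032 [ 0.6046 -0.0332  0.032 ]
```

Run:
```python
from h import *
goto([.5305,.0145,.147],49)
```

```text
t 2.85 ee [0.6006 0.0004 0.4498] yaw 11.32 tilt [ 0.    -0.001 -1.   ] gap 0.9999763696582353 F [ 0.7 -1.1 -0.6] 0.0
units [-2.64 -1.11  6.02]  None
```

move_arm --pt "-0.5 -0.2 0 0 0 0 0" --pt "-1.5 -0.6 0 0 0 0 0" --pt "-2.3 -1 0.2 0 0 0 0" --pt "-2.64 -1.11 0.8 0 0 0 0" --pt "-2.64 -1.11 1.8 0 0 0 0" --pt "-2.64 -1.11 2.8 0 0 0 0" --pt "-2.64 -1.11 3.8 0 0 0 0" --pt "-2.64 -1.11 4.7 0 0 0 0" --pt "-2.64 -1.11 5.4 0 0 0 0" --pt "-2.64 -1.11 5.8 0 0 0 0" --pt "-2.64 -1.11 6 0 0 0 0" --pt "-2.64 -1.11 6 0 0 0 0" --pt "-2.64 -1.11 6 0 0 0 0"

```text
t: 4.15
ee_pos: [0.5308, 0.016, 0.3005]
tcp_rot: [[0.98, 0.198, 0.001], [0.198, -0.98, 0.0], [0.001, 0.0, -1.0]]
wrist_force: [-0.1, 0.1, 0.3]
finger_gap: 1.001
gripper_force: 0.0
```

Run:
```python
from h import *
shot("wrist","w3");goto([.5305,.0145,.147],49)
```

```text
t 4.2 ee [0.5309 0.0161 0.3006] yaw 11.43 tilt [ 0.001  0.    -1.   ] gap 0.9980758669292753 F [-1.7 -0.   0.1] 0.0
units [-0.03  0.06  0.05]  None
```

View pics/w3.png

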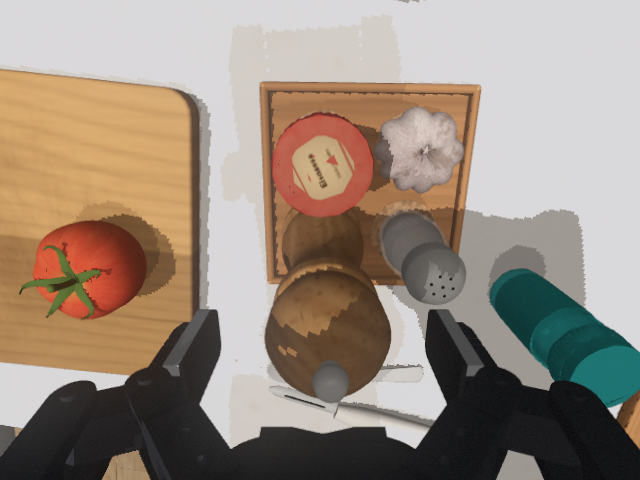

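The mill head is centred between the pads, button at (330,382). Gripping and lifting.

move_arm --pt "0 0.06 0 0 0 0 0.3" --pt "0 0.06 0 0 0 0 0.7" --pt "0 0.06 0 0 0 0 0.7" --pt "0 0.06 0 0 0 0 0.7" --pt "0 0.06 0 0 0 0 0.7" --pt "0 0.06 0 0 0 0 0.7" --pt "0 0.06 0 0 0 0 0.7" --pt "0 0.06 0 0 0 0 0.7" --pt "0 0.06 0 0 0 0 0.7" --pt "0 0.06 0 0 0 0 0.7" --grip_force 45

```text
t: 5.2
ee_pos: [0.5314, 0.0147, 0.3005]
tcp_rot: [[0.98, 0.198, 0.001], [0.198, -0.98, 0.0], [0.001, 0.0, -1.0]]
wrist_force: [-1.1, -1.7, 9.0]
finger_gap: 0.548
gripper_force: 45.3
```

move_arm --pt "0 0 -0.2 0 0 0 0.7" --pt "0 0 -0.7 0 0 0 0.7" --pt "0 0 -1.5 0 0 0 0.7" --pt "0 0 -2.4 0 0 0 0.7" --pt "0 0 -3.3 0 0 0 0.7" --pt "0 0 -4.2 0 0 0 0.7" --pt "0 0 -5 0 0 0 0.7" --pt "0 0 -5.6 0 0 0 0.7" --pt "0 0 -6 0 0 0 0.7" --pt "0 0 -6 0 0 0 0.7" --pt "0 0 -6 0 0 0 0.7"

```text
t: 6.3
ee_pos: [0.5308, 0.0146, 0.4494]
tcp_rot: [[0.98, 0.198, -0.0], [0.198, -0.98, -0.0], [-0.0, -0.0, -1.0]]
wrist_force: [0.7, 1.4, -2.5]
finger_gap: 0.549
gripper_force: 46.6
```

Run:
```python
from h import *
c=np.array([.476,-.376]);y=np.radians(8);R=np.array([[np.cos(y),-np.sin(y)],[np.sin(y),np.cos(y)]])
for n,p in(("mill",(-.073,0)),("jar",(.005,.025)),("shaker",(.08,-.02))): print(n,c+R@p)
m=c+R@(-.073,0)
goto([m[0],m[1],.145],49,yaw=11.3);shot("side","s1")
```

```text
mill [ 0.4037 -0.3862]
jar [ 0.4775 -0.3505]
shaker [ 0.558  -0.3847]
t 6.3 ee [0.5308 0.0146 0.4494] yaw 11.44 tilt [-0. -0. -1.] gap 0.5491212317676537 F [ 0.7  1.4 -2.5] 46.59895620541647
units [-8.16 14.7   6.09] wz 0.023213334896992954
```

move_arm --pt "-0.1 0.2 0 0 0 0 0.7" --pt "-0.4 0.7 0 0 0 0 0.7" --pt "-0.9 1.6 0 0 0 0 0.7" --pt "-1.5 2.7 0 0 0 0 0.7" --pt "-2.2 3.9 0 0 0 0 0.7" --pt "-2.9 5.1 0 0 0 0 0.7" --pt "-3.6 6.4 0 0 0 0 0.7" --pt "-4.3 7.7 0 0 0 0 0.7" --pt "-5 9 0 0 0 0 0.7" --pt "-5.7 10.2 0 0 0 0 0.7" --pt "-6.4 11.4 0 0 0 0 0.7" --pt "-7 12.5 0 0 0 0 0.7" --pt "-7.5 13.4 0 0 0 0 0.7" --pt "-7.9 14.1 0 0 0 0 0.7" --pt "-8.1 14.5 0.1 0 0 0 0.7" --pt "-8.16 14.7 0.4 0 0 0 0.7" --pt "-8.16 14.7 1 0 0 0 0.7" --pt "-8.16 14.7 1.8 0 0 0 0.7" --pt "-8.16 14.7 2.6 0 0 0 0.7" --pt "-8.16 14.7 3 0 0 0 0.7"

```text
t: 8.35
ee_pos: [0.4038, -0.385, 0.3726]
tcp_rot: [[0.98, 0.199, -0.002], [0.199, -0.98, 0.002], [-0.001, -0.002, -1.0]]
wrist_force: [0.5, -0.7, -2.2]
finger_gap: 0.544
gripper_force: 46.7
```

move_arm --pt "0 0 0.5 0 0 0 0.7" --pt "0 0 1.2 0 0 0 0.7" --pt "0 0 1.9 0 0 0 0.7" --pt "0 0 2.4 0 0 0 0.7" --pt "0 0 2.7 0 0 0 0.7" --pt "0 0 2.9 0 0 0 0.7" --pt "0 0 3 0 0 0 0.7" --pt "0 0 3 0 0 0 0.7" --pt "0 0 3 0 0 0 0.7"

```text
t: 9.25
ee_pos: [0.404, -0.3861, 0.3002]
tcp_rot: [[0.98, 0.198, 0.001], [0.198, -0.98, -0.0], [0.001, 0.0, -1.0]]
wrist_force: [-0.0, -0.5, -2.7]
finger_gap: 0.546
gripper_force: 46.7
```

Run:
```python
from h import *
goto([.4037,-.3862,.145],49)
shot("scene","c1")
```

```text
t 9.25 ee [ 0.404  -0.3861  0.3002] yaw 11.44 tilt [ 0.001 -0.    -1.   ] gap 0.5460603729653403 F [-0.  -0.5 -2.7] 46.6914303204976
units [-0.01 -0.    0.12]  None
```

View pics/c1.png

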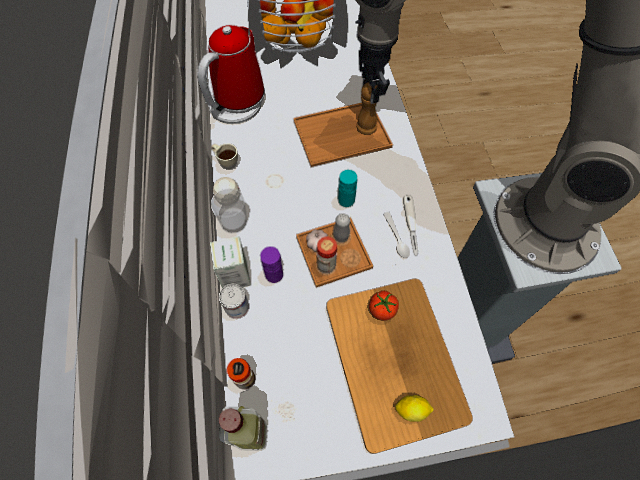

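The mill hangs upright over the near end of the side tray, foot at about (368,132). I'll lower the last millimetre and a half and release.

move_arm --pt "0 0 0.05 0 0 0 0.7" --pt "0 0 0.06 0 0 0 0.7" --pt "0 0 0.06 0 0 0 0.45" --pt "0 0 0.06 0 0 0 0.3" --pt "0 0 0.06 0 0 0 0.1" --pt "0 0 0.06 0 0 0 0" --pt "0 0 0.06 0 0 0 0" --pt "0 0 0.06 0 0 0 0" --pt "0 0 0.06 0 0 0 0" --pt "0 0 -0.4 0 0 0 0" --pt "0 0 -1.2 0 0 0 0" --pt "0 0 -2.4 0 0 0 0" --pt "0 0 -3.2 0 0 0 0" --pt "0 0 -3.2 0 0 0 0"

```text
t: 10.7
ee_pos: [0.4044, -0.3865, 0.3834]
tcp_rot: [[0.98, 0.198, 0.004], [0.198, -0.98, -0.003], [0.003, 0.004, -1.0]]
wrist_force: [-0.5, -0.8, -0.1]
finger_gap: 0.999
gripper_force: 0.0
```

Run:
```python
from h import *
goto([.591,.0285,.104],45,yaw=11.3);shot("wrist","w4");a=load("c1")
# mill upright check: button in wrist view
d=load("w4");print(proj(d,[.4037,-.3862,.176]),proj(d,[.4037,-.3862,.006]))
# empty mill spot in scene c1
for p in [(349,257)]: print("mill spot",onz(a,p,.008))
im=cv2.imread("pics/w4.png");o=np.hstack([im[:480,160:480],cv2.resize(cv2.imread("pics/c1.png")[210:290,290:380],(480,427))[:427].copy() if 0 else cv2.copyMakeBorder(cv2.resize(cv2.imread("pics/c1.png")[210:290,290:380],(480,427)),0,53,0,0,cv2.BORDER_CONSTANT)]);cv2.imwrite("pics/o4.png",o)
```

```text
t 10.7 ee [ 0.4044 -0.3865  0.3834] yaw 11.43 tilt [ 0.004 -0.003 -1.   ] gap 0.9992566880773195 F [-0.5 -0.8 -0.1] 0.0
units [ 10.59 -14.81   5.05] wz 0.021200475980578393
[321.2105 279.7145] [321.2193 205.2054]
mill spot [0.5323 0.0153 0.008 ]
```

View pics/o4.png

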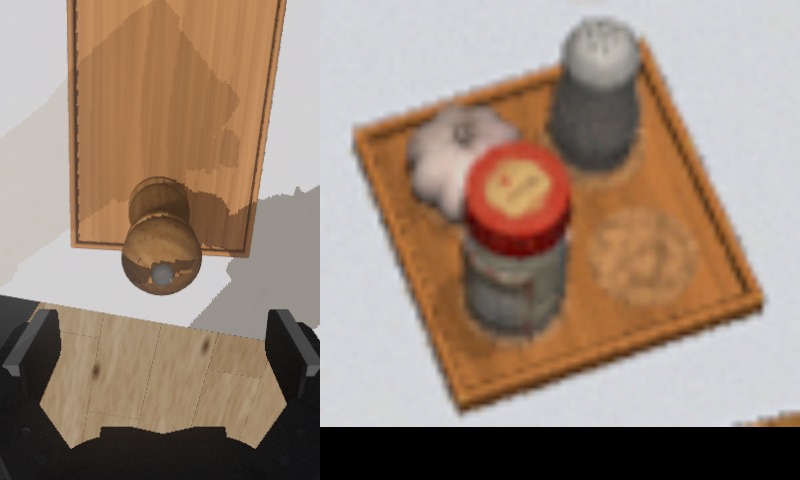

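The mill stands upright in the side tray, button at about (322,273) in the wrist image. Its cork spot is visible at scene (350.6,258). Next is the jar.

move_arm --pt "0.3 -0.4 -0.2 0 0 0 0" --pt "1 -1.3 -0.4 0 0 0 0" --pt "1.9 -2.7 -0.4 0 0 0 0" --pt "2.9 -4.1 -0.4 0 0 0 0" --pt "3.9 -5.5 -0.4 0 0 0 0" --pt "4.9 -6.9 -0.4 0 0 0 0" --pt "5.9 -8.3 -0.4 0 0 0 0" --pt "6.9 -9.7 -0.4 0 0 0 0" --pt "7.9 -11.1 -0.4 0 0 0 0" --pt "8.9 -12.5 -0.4 0 0 0 0" --pt "9.8 -13.7 -0.2 0 0 0 0" --pt "10.4 -14.5 0.2 0 0 0 0" --pt "10.6 -14.8 0.9 0 0 0 0" --pt "10.6 -14.8 1.7 0 0 0 0" --pt "10.6 -14.8 2.5 0 0 0 0" --pt "10.6 -14.8 3.2 0 0 0 0" --pt "10.6 -14.8 3.6 0 0 0 0" --pt "10.6 -14.8 3.6 0 0 0 0" --pt "10.6 -14.8 3.6 0 0 0 0"

```text
t: 12.65
ee_pos: [0.5904, 0.0296, 0.2901]
tcp_rot: [[0.98, 0.199, -0.0], [0.199, -0.98, 0.0], [0.0, -0.0, -1.0]]
wrist_force: [-0.1, 0.8, 0.2]
finger_gap: 0.999
gripper_force: 0.0
```

Run:
```python
from h import *
goto([.591,.0285,.104],45,yaw=11.3);d=shot("wrist","w5");C=load("w5");S=load("scene0")
im=cv2.imread("pics/w5.png");h=cv2.cvtColor(im,cv2.COLOR_BGR2HSV)
m=(((h[...,0]<7)|(h[...,0]>173))&(h[...,1]>110)&(h[...,2]>60)).astype(np.uint8)
n,l,st,ce=cv2.connectedComponentsWithStats(m);print([(st[i],ce[i]) for i in range(1,n) if st[i][4]>300])
print("exp cap top",proj(C,[.591,.0285,.114]))
```

```text
t 12.65 ee [0.5904 0.0296 0.2901] yaw 11.45 tilt [-0.  0. -1.] gap 0.9993361484879132 F [-0.1  0.8  0.2] 0.0
units [0.02 0.05 1.33] wz 0.025448401297488932
[(array([ 278,  245,   96,  102, 5337], dtype=int32), array([325.0849, 291.3939])), (array([  48,  315,  107,   75, 4613], dtype=int32), array([105.013 , 348.1821]))]
exp cap top [326.2072 306.0364]
```

move_arm --pt "0.05 0.05 0.4 0 0 0 0" --pt "0.08 0.05 0.9 0 0 0 0" --pt "0.08 0.05 1.25 0 0 0 0" --pt "0.08 0.05 1.33 0 0 0 0" --pt "0.08 0.05 1.33 0 0 0 0" --pt "0.08 0.05 1.33 0 0 0 0.3" --pt "0.08 0.05 1.33 0 0 0 0.7" --pt "0.08 0.05 1.33 0 0 0 0.7" --pt "0.08 0.05 1.33 0 0 0 0.7" --pt "0.08 0.05 1.33 0 0 0 0.7" --pt "0.08 0.05 1.33 0 0 0 0.7" --pt "0.08 0.05 1.33 0 0 0 0.7" --pt "0.08 0.05 1.33 0 0 0 0.7" --grip_force 40

```text
t: 14.0
ee_pos: [0.5927, 0.0284, 0.257]
tcp_rot: [[0.98, 0.198, 0.001], [0.198, -0.98, 0.0], [0.001, 0.0, -1.0]]
wrist_force: [-0.8, -0.8, 5.5]
finger_gap: 0.503
gripper_force: 40.3
```

move_arm --pt "0 0 -0.2 0 0 0 0.7" --pt "0 0 -0.7 0 0 0 0.7" --pt "0 0 -1.5 0 0 0 0.7" --pt "0 0 -2.4 0 0 0 0.7" --pt "0 0 -3.3 0 0 0 0.7" --pt "0 0 -4.2 0 0 0 0.7" --pt "0 0 -5 0 0 0 0.7" --pt "0 0 -5.6 0 0 0 0.7" --pt "0 0 -6 0 0 0 0.7" --pt "0 0 -6 0 0 0 0.7"

```text
t: 15.0
ee_pos: [0.5927, 0.0284, 0.4078]
tcp_rot: [[0.98, 0.198, 0.002], [0.198, -0.98, 0.0], [0.002, 0.0, -1.0]]
wrist_force: [-0.1, -0.3, -2.0]
finger_gap: 0.508
gripper_force: 40.8
```

Run:
```python
from h import *
goto([.4775,-.3505,.102],45,yaw=11.3)
```

```text
t 15.0 ee [0.5927 0.0284 0.4078] yaw 11.43 tilt [ 0.002  0.    -1.   ] gap 0.5075745205630429 F [-0.1 -0.3 -2. ] 40.82062316423787
units [-7.53 13.94  6.11] wz 0.022106928073757803
```

move_arm --pt "-0.1 0.2 0 0 0 0 0.7" --pt "-0.4 0.7 0 0 0 0 0.7" --pt "-0.9 1.6 0 0 0 0 0.7" --pt "-1.5 2.7 0 0 0 0 0.7" --pt "-2.1 3.9 0 0 0 0 0.7" --pt "-2.8 5.1 0 0 0 0 0.7" --pt "-3.5 6.4 0 0 0 0 0.7" --pt "-4.2 7.7 0 0 0 0 0.7" --pt "-4.9 9 0 0 0 0 0.7" --pt "-5.6 10.2 0 0 0 0 0.7" --pt "-6.2 11.4 0 0 0 0 0.7" --pt "-6.7 12.4 0 0 0 0 0.7" --pt "-7.1 13.2 0.1 0 0 0 0.7" --pt "-7.4 13.7 0.4 0 0 0 0.7" --pt "-7.53 13.94 1 0 0 0 0.7" --pt "-7.53 13.94 1.8 0 0 0 0.7" --pt "-7.53 13.94 2.7 0 0 0 0.7" --pt "-7.53 13.94 3.5 0 0 0 0.7" --pt "-7.53 13.94 4.2 0 0 0 0.7" --pt "-7.53 13.94 4.5 0 0 0 0.7"

```text
t: 17.0
ee_pos: [0.4765, -0.3494, 0.2911]
tcp_rot: [[0.98, 0.199, -0.003], [0.199, -0.98, 0.002], [-0.002, -0.003, -1.0]]
wrist_force: [0.3, 0.3, -1.1]
finger_gap: 0.51
gripper_force: 40.9
```

move_arm --pt "0 0 0.4 0 0 0 0.7" --pt "0 0 0.9 0 0 0 0.7" --pt "0 0 1.3 0 0 0 0.7" --pt "0 0 1.5 0 0 0 0.7" --pt "0 0 1.55 0 0 0 0.7" --pt "0 0 1.55 0 0 0 0.7"

```text
t: 17.6
ee_pos: [0.4773, -0.3505, 0.2553]
tcp_rot: [[0.98, 0.198, 0.0], [0.198, -0.98, 0.0], [0.0, 0.0, -1.0]]
wrist_force: [-0.1, 0.0, -1.5]
finger_gap: 0.51
gripper_force: 40.8
```

Run:
```python
from h import *
goto([.4775,-.3505,.102],45,yaw=11.3)
```

```text
t 17.6 ee [ 0.4773 -0.3505  0.2553] yaw 11.44 tilt [ 0.  0. -1.] gap 0.5101917291708544 F [-0.1  0.  -1.5] 40.840572065626475
units [0.01 0.   0.02] wz 0.024165013688424164
```

move_arm --pt "0 0 0.02 0 0 0 0.7" --pt "0 0 0.02 0 0 0 0.45" --pt "0 0 0.02 0 0 0 0.3" --pt "0 0 0.02 0 0 0 0.1" --pt "0 0 0.02 0 0 0 0" --pt "0 0 0.02 0 0 0 0" --pt "0 0 0.02 0 0 0 0" --pt "0 0 0.02 0 0 0 0" --pt "0 0 -0.4 0 0 0 0" --pt "0 0 -1.2 0 0 0 0" --pt "0 0 -2.4 0 0 0 0" --pt "0 0 -3.6 0 0 0 0" --pt "0 0 -3.9 0 0 0 0" --pt "0 0 -3.9 0 0 0 0"

```text
t: 19.0
ee_pos: [0.4773, -0.3507, 0.3546]
tcp_rot: [[0.98, 0.198, 0.003], [0.198, -0.98, -0.001], [0.002, 0.002, -1.0]]
wrist_force: [0.1, -0.2, 0.1]
finger_gap: 0.999
gripper_force: 0.0
```

Run:
```python
from h import *
goto([.542,-.0445,.056],44,yaw=11.3)
```

```text
t 19.0 ee [ 0.4773 -0.3507  0.3546] yaw 11.43 tilt [ 0.003 -0.001 -1.   ] gap 0.9992202307911386 F [ 0.1 -0.2  0.1] 0.0
units [  4.95 -11.5    5.82] wz 0.022497181067517413
```

move_arm --pt "0.2 -0.4 0 0 0 0 0" --pt "0.6 -1.4 0 0 0 0 0" --pt "1.2 -2.8 0 0 0 0 0" --pt "1.8 -4.2 0 0 0 0 0" --pt "2.4 -5.6 0 0 0 0 0" --pt "3 -7 0 0 0 0 0" --pt "3.6 -8.4 0 0 0 0 0" --pt "4.2 -9.8 0 0 0 0 0" --pt "4.7 -10.9 0 0 0 0 0" --pt "4.95 -11.4 0.3 0 0 0 0" --pt "4.95 -11.5 1 0 0 0 0" --pt "4.95 -11.5 1.8 0 0 0 0" --pt "4.95 -11.5 2.4 0 0 0 0" --pt "4.95 -11.5 2.5 0 0 0 0" --pt "4.95 -11.5 2.5 0 0 0 0" --pt "4.95 -11.5 2.5 0 0 0 0"

```text
t: 20.6
ee_pos: [0.5415, -0.0443, 0.2906]
tcp_rot: [[0.98, 0.198, 0.0], [0.198, -0.98, 0.0], [0.0, 0.0, -1.0]]
wrist_force: [0.2, 0.8, 0.7]
finger_gap: 0.998
gripper_force: 0.0
```

Run:
```python
from h import *
goto([.542,-.0445,.056],44,yaw=11.3);shot("wrist","w6");C=load("w6")
for n,P in(("shaker top",[.542,-.0445,.098]),("jar spot",[.590,.028,.008]),("mill spot",[.5295,.016,.008]),("garlic",[.602,-.033,.064])):print(n,proj(C,P))
```

```text
t 20.6 ee [ 0.5415 -0.0443  0.2906] yaw 11.42 tilt [ 0.  0. -1.] gap 0.998152906831626 F [0.2 0.8 0.7] 0.0
units [0.02 0.01 3.27] wz 0.020436018637753905
shaker top [324.0869 289.4691]
jar spot [233.0141 147.2901]
mill spot [239.4127 233.5352]
garlic [325.0614 156.9151]
```

View pics/w6.png

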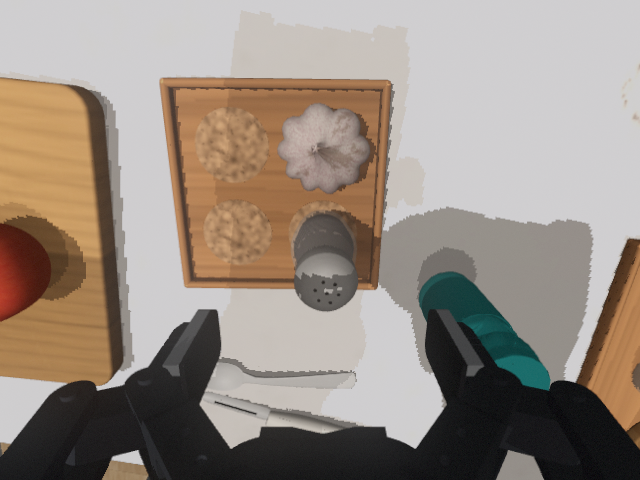

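The wrist view shows cork spots at (232,144) and (237,231), within about 1 mm of prediction. The shaker is centred at (326,287) and the garlic is at (324,148). Descending on the shaker.

move_arm --pt "0 0 0.3 0 0 0 0" --pt "0 0 1 0 0 0 0" --pt "0 0 1.8 0 0 0 0" --pt "0 0 2.5 0 0 0 0" --pt "0 0 3 0 0 0 0" --pt "0 0 3.25 0 0 0 0" --pt "0 0 3.25 0 0 0 0" --pt "0 0 3.25 0 0 0 0.3" --pt "0 0 3.25 0 0 0 0.7" --pt "0 0 3.25 0 0 0 0.7" --pt "0 0 3.25 0 0 0 0.7" --pt "0 0 3.25 0 0 0 0.7" --pt "0 0 3.25 0 0 0 0.7" --pt "0 0 3.25 0 0 0 0.7" --pt "0 0 3.25 0 0 0 0.7"

```text
t: 22.15
ee_pos: [0.5417, -0.0445, 0.21]
tcp_rot: [[0.98, 0.198, 0.002], [0.198, -0.98, -0.0], [0.001, 0.001, -1.0]]
wrist_force: [-2.2, -1.6, 10.5]
finger_gap: 0.464
gripper_force: 39.3
```

move_arm --pt "0 0 -0.2 0 0 0 0.7" --pt "0 0 -0.7 0 0 0 0.7" --pt "0 0 -1.5 0 0 0 0.7" --pt "0 0 -2.4 0 0 0 0.7" --pt "0 0 -3.3 0 0 0 0.7" --pt "0 0 -4.2 0 0 0 0.7" --pt "0 0 -5.1 0 0 0 0.7" --pt "0 0 -5.8 0 0 0 0.7" --pt "0 0 -6.2 0 0 0 0.7" --pt "0 0 -6.2 0 0 0 0.7"

```text
t: 23.15
ee_pos: [0.5415, -0.0442, 0.3656]
tcp_rot: [[0.98, 0.198, 0.003], [0.198, -0.98, -0.0], [0.002, 0.001, -1.0]]
wrist_force: [-0.6, 0.1, -1.9]
finger_gap: 0.465
gripper_force: 39.9
```

Run:
```python
from h import *
goto([.558,-.3847,.054],44,yaw=11.3)
```

```text
t 23.15 ee [ 0.5415 -0.0442  0.3656] yaw 11.44 tilt [ 0.003 -0.    -1.   ] gap 0.4652200447759347 F [-0.6  0.1 -1.9] 39.91038736457995
units [-2.07 13.48  6.35] wz 0.02302534631741704
```

move_arm --pt "0 0.2 0 0 0 0 0.7" --pt "-0.1 0.7 0 0 0 0 0.7" --pt "-0.2 1.6 0 0 0 0 0.7" --pt "-0.4 2.7 0 0 0 0 0.7" --pt "-0.6 4 0 0 0 0 0.7" --pt "-0.8 5.3 0 0 0 0 0.7" --pt "-1 6.6 0 0 0 0 0.7" --pt "-1.2 7.9 0 0 0 0 0.7" --pt "-1.4 9.2 0 0 0 0 0.7" --pt "-1.6 10.5 0 0 0 0 0.7" --pt "-1.8 11.7 0 0 0 0 0.7" --pt "-2 12.7 0.1 0 0 0 0.7" --pt "-2.07 13.3 0.4 0 0 0 0.7" --pt "-2.07 13.48 1 0 0 0 0.7" --pt "-2.07 13.48 1.8 0 0 0 0.7" --pt "-2.07 13.48 2.7 0 0 0 0.7" --pt "-2.07 13.48 3.6 0 0 0 0.7" --pt "-2.07 13.48 4.4 0 0 0 0.7" --pt "-2.07 13.48 5 0 0 0 0.7" --pt "-2.07 13.48 5.2 0 0 0 0.7"

```text
t: 25.15
ee_pos: [0.5571, -0.3836, 0.2314]
tcp_rot: [[0.98, 0.199, -0.003], [0.199, -0.98, 0.002], [-0.002, -0.003, -1.0]]
wrist_force: [-0.0, 0.1, -0.5]
finger_gap: 0.463
gripper_force: 39.9
```

move_arm --pt "0 0 0.3 0 0 0 0.7" --pt "0 0 0.7 0 0 0 0.7" --pt "0 0 0.95 0 0 0 0.7" --pt "0 0 1.04 0 0 0 0.7" --pt "0 0 1.04 0 0 0 0.7" --pt "0 0 1.04 0 0 0 0.7"

```text
t: 25.75
ee_pos: [0.5576, -0.3849, 0.2082]
tcp_rot: [[0.98, 0.198, 0.0], [0.198, -0.98, -0.0], [0.0, 0.0, -1.0]]
wrist_force: [0.3, 0.5, 0.1]
finger_gap: 0.465
gripper_force: 40.0
```

Run:
```python
from h import *
goto([.558,-.3847,.054],44,yaw=11.3)
```

```text
t 25.75 ee [ 0.5576 -0.3849  0.2082] yaw 11.44 tilt [ 0. -0. -1.] gap 0.4654313150343396 F [0.3 0.5 0.1] 40.02808357101458
units [ 0.02 -0.    0.05] wz 0.022746343795042145
```

move_arm --pt "0 0 0 0 0 0 0.5" --pt "0 0 0 0 0 0 0.35" --pt "0 0 0 0 0 0 0.1" --pt "0 0 0 0 0 0 0" --pt "0 0 0 0 0 0 0" --pt "0 0 0 0 0 0 0" --pt "0 0 -0.4 0 0 0 0" --pt "0 0 -1.2 0 0 0 0" --pt "0 0 -2.4 0 0 0 0" --pt "0 0 -3.6 0 0 0 0" --pt "0 0 -4.8 0 0 0 0" --pt "0 0 -5.6 0 0 0 0" --pt "0 0 -5.6 0 0 0 0"

```text
t: 27.05
ee_pos: [0.558, -0.3852, 0.3522]
tcp_rot: [[0.98, 0.198, 0.005], [0.198, -0.98, -0.003], [0.004, 0.004, -1.0]]
wrist_force: [-0.5, -0.4, -1.1]
finger_gap: 0.999
gripper_force: 0.0
```

Run:
```python
from h import *
goto([.603,-.032,.037],56,yaw=11.3);shot("wrist","w7");shot("scene","c7")
a=cv2.imread("pics/w7.png");b=cv2.imread("pics/c7.png")[90:290,280:410]
cv2.imwrite("pics/o7.png",np.hstack([cv2.resize(a,(480,360)),cv2.resize(b,(234,360))]))
```

```text
t 27.05 ee [ 0.558  -0.3852  0.3522] yaw 11.43 tilt [ 0.005 -0.003 -1.   ] gap 0.9985649482953883 F [-0.5 -0.4 -1.1] 0.0
units [  4.54 -13.52   6.54] wz 0.021541401778385705
```

View pics/o7.png

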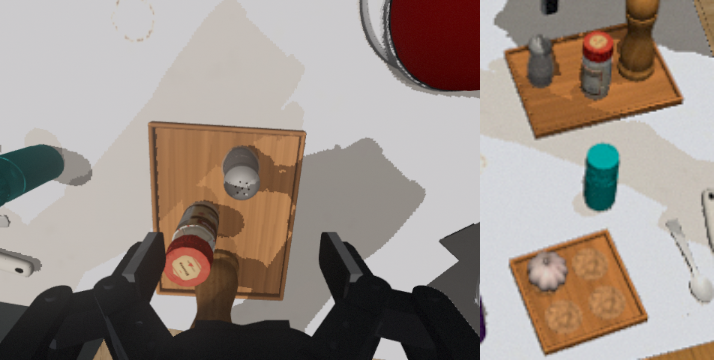

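All three stand upright in the side tray: shaker (240,180), jar (188,260) and mill (214,290). The condiment tray holds only the garlic. Now I'll locate the garlic from several views.

Run:
```python
from h import *
A=load("w6");S=load("c7");B=load("w2")
print(tri((A,(324.5,147.5)),(S,(317.2,241))))
for z in(.03,.036):print(onz(A,(324.5,147.5),z),onz(B,(354,197),z))
im=cv2.imread("pics/c7.png");h=cv2.cvtColor(im,cv2.COLOR_BGR2HSV);m=np.zeros(h.shape[:2],np.uint8)
m[225:258,300:335]=((h[...,1]<75))[225:258,300:335]
n,l,s,c=cv2.connectedComponentsWithStats(m);print(s[1:],c[1:])
```

```text
(array([ 0.6027, -0.0326,  0.0227]), [np.float64(0.000620374783688423), np.float64(0.0006203747836885145)])
[ 0.6039 -0.0325  0.03  ] [ 0.6042 -0.0335  0.03  ]
[ 0.6044 -0.0323  0.036 ] [ 0.6054 -0.0327  0.036 ]
[[300 225  24   8 107]
 [307 230  21  22 359]
 [300 247   5  11  30]] [[308.0561 227.2897]
 [316.9331 240.0139]
 [301.1333 253.3667]]
```

move_arm --pt "0.1 -0.4 0 0 0 0 0" --pt "0.5 -1.4 0 0 0 0 0" --pt "0.9 -2.8 0 0 0 0 0" --pt "1.4 -4.2 0 0 0 0 0" --pt "1.9 -5.6 0 0 0 0 0" --pt "2.4 -7 0 0 0 0 0" --pt "2.8 -8.4 0 0 0 0 0" --pt "3.3 -9.8 0 0 0 0 0" --pt "3.8 -11.2 0 0 0 0 0" --pt "4.2 -12.5 0.2 0 0 0 0" --pt "4.5 -13.3 0.8 0 0 0 0" --pt "4.54 -13.52 1.6 0 0 0 0" --pt "4.54 -13.52 2.4 0 0 0 0" --pt "4.54 -13.52 3 0 0 0 0" --pt "4.54 -13.52 3.1 0 0 0 0" --pt "4.54 -13.52 3.1 0 0 0 0" --pt "4.54 -13.52 3.1 0 0 0 0"

```text
t: 28.85
ee_pos: [0.6019, -0.0312, 0.2712]
tcp_rot: [[0.98, 0.198, 0.001], [0.198, -0.98, 0.0], [0.001, 0.0, -1.0]]
wrist_force: [-0.2, 0.0, 0.6]
finger_gap: 0.999
gripper_force: 0.0
```

Run:
```python
from h import *
goto([.603,-.032,.037],56,yaw=11.3);shot("wrist","w8");C=load("w8")
print(proj(C,[.603,-.032,.034]),proj(C,[.603,-.032,.064]))
```

```text
t 28.85 ee [ 0.6019 -0.0312  0.2712] yaw 11.42 tilt [ 0.001  0.    -1.   ] gap 0.9992854045716298 F [-0.2  0.   0.6] 0.0
units [0.03 0.04 3.33] wz 0.019489978966743315
[325.0339 255.7909] [325.3876 276.5156]
```

View pics/w8.png

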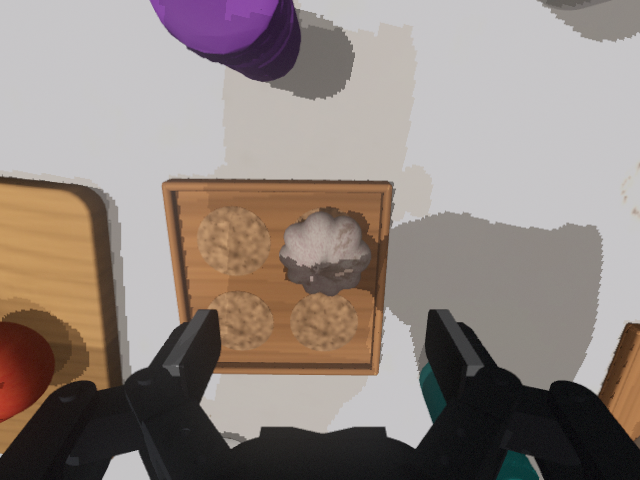

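The garlic is centred between the pads at (325,252), nothing beside it. Descend and grip.

move_arm --pt "0 0 0.3 0 0 0 0" --pt "0.03 0.04 1 0 0 0 0" --pt "0.04 0.04 1.8 0 0 0 0" --pt "0.04 0.04 2.5 0 0 0 0" --pt "0.04 0.04 3.1 0 0 0 0" --pt "0.04 0.04 3.35 0 0 0 0" --pt "0.04 0.04 3.35 0 0 0 0" --pt "0.04 0.04 3.35 0 0 0 0.2" --pt "0.04 0.04 3.35 0 0 0 0.5" --pt "0.04 0.04 3.35 0 0 0 0.7" --pt "0.04 0.04 3.35 0 0 0 0.7" --pt "0.04 0.04 3.35 0 0 0 0.7" --pt "0.04 0.04 3.35 0 0 0 0.7" --pt "0.04 0.04 3.35 0 0 0 0.7" --grip_force 35

```text
t: 30.3
ee_pos: [0.6032, -0.0315, 0.188]
tcp_rot: [[0.98, 0.198, 0.001], [0.198, -0.98, 0.0], [0.001, 0.0, -1.0]]
wrist_force: [-2.5, 1.1, 10.2]
finger_gap: 0.611
gripper_force: 34.6
```

move_arm --pt "0 0 -0.2 0 0 0 0.7" --pt "0 0 -0.7 0 0 0 0.7" --pt "0 0 -1.5 0 0 0 0.7" --pt "0 0 -2.4 0 0 0 0.7" --pt "0 0 -3.3 0 0 0 0.7" --pt "0 0 -4.2 0 0 0 0.7" --pt "0 0 -4.8 0 0 0 0.7" --pt "0 0 -5 0 0 0 0.7" --pt "0 0 -5 0 0 0 0.7"

```text
t: 31.2
ee_pos: [0.6029, -0.0318, 0.3124]
tcp_rot: [[0.98, 0.198, 0.001], [0.198, -0.98, 0.0], [0.001, 0.0, -1.0]]
wrist_force: [0.3, 0.3, -0.7]
finger_gap: 0.609
gripper_force: 36.7
```

Run:
```python
from h import *
S=load("c7")
k=[onz(S,p,.022) for p in[(418,279),(471,420),(368,453),(327,305)]];print(np.mean(k,0))
goto([.482,.278,.050],56,yaw=11.3);shot("wrist","w9")
C=load("w9");im=cv2.imread("pics/w9.png");h=cv2.cvtColor(im,cv2.COLOR_BGR2HSV)
cv2.imwrite("pics/o9.png",im)
```

```text
[0.4828 0.2804 0.022 ]
t 31.2 ee [ 0.6029 -0.0318  0.3124] yaw 11.43 tilt [ 0.001  0.    -1.   ] gap 0.6090209062390669 F [ 0.3  0.3 -0.7] 36.693800461362116
units [ -2.29 -13.11   4.45] wz 0.022292089291779726
```

View pics/o9.png

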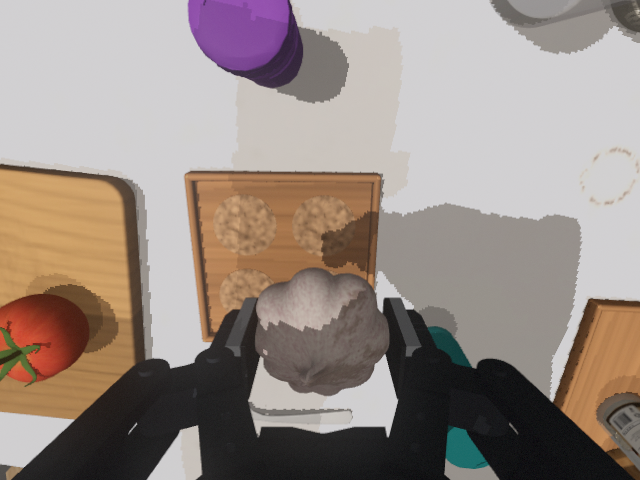

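The garlic is held upright, with its stem at about (312,375). Carry it over the tomato to the board's middle.

move_arm --pt "0 -0.2 -0.1 0 0 0 0.7" --pt "-0.1 -0.7 -0.4 0 0 0 0.7" --pt "-0.3 -1.6 -0.7 0 0 0 0.7" --pt "-0.5 -2.7 -0.8 0 0 0 0.7" --pt "-0.7 -3.9 -0.8 0 0 0 0.7" --pt "-0.9 -5.2 -0.8 0 0 0 0.7" --pt "-1.1 -6.5 -0.8 0 0 0 0.7" --pt "-1.4 -7.8 -0.8 0 0 0 0.7" --pt "-1.6 -9.1 -0.8 0 0 0 0.7" --pt "-1.8 -10.4 -0.8 0 0 0 0.7" --pt "-2 -11.5 -0.8 0 0 0 0.7" --pt "-2.2 -12.4 -0.8 0 0 0 0.7" --pt "-2.3 -12.9 -0.6 0 0 0 0.7" --pt "-2.3 -13.07 0 0 0 0 0.7" --pt "-2.3 -13.07 0.8 0 0 0 0.7" --pt "-2.3 -13.07 1.7 0 0 0 0.7" --pt "-2.3 -13.07 2.5 0 0 0 0.7" --pt "-2.3 -13.07 3 0 0 0 0.7" --pt "-2.3 -13.07 3.2 0 0 0 0.7" --pt "-2.3 -13.07 3.2 0 0 0 0.7"

```text
t: 33.25
ee_pos: [0.4817, 0.2766, 0.2311]
tcp_rot: [[0.98, 0.198, -0.001], [0.198, -0.98, -0.001], [-0.001, 0.0, -1.0]]
wrist_force: [0.7, 0.1, -0.5]
finger_gap: 0.609
gripper_force: 36.7
```

Run:
```python
from h import *
goto([.482,.277,.051],56,yaw=11.3);shot("wrist","w10")
```

```text
t 33.25 ee [0.4817 0.2766 0.2311] yaw 11.41 tilt [-0.001 -0.001 -1.   ] gap 0.6085351633303162 F [ 0.7  0.1 -0.5] 36.69797881215345
units [ 0.01 -0.01  1.17] wz 0.01856513882879307
```

View pics/w10.png

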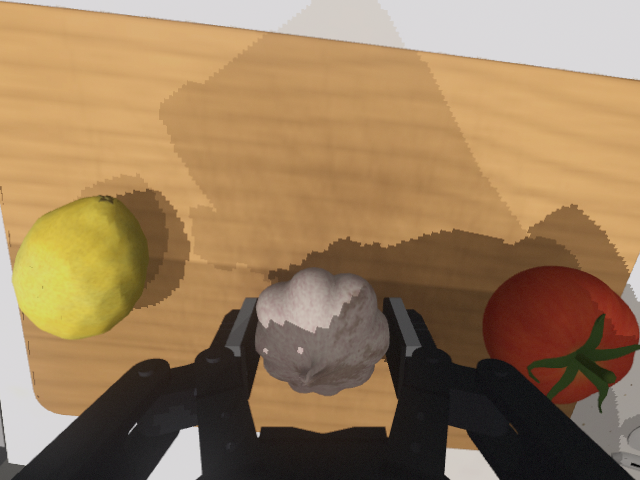

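The garlic hangs over the board between the lemon (80,265) and the tomato (560,335). A quick check of the middle from this view.

Run:
```python
from h import *
C=load("w10")
f=onz(C,(325,38),.022);n=onz(C,(452,448),.022);print(f,n)
print("lemon",onz(C,(80,266),.048),"tomato",onz(C,(558,335),.055))
y=np.radians(5);u=np.array([np.cos(y),np.sin(y)]);g=np.array([.482,.277]);print("far",(f[:2]-g)@u,"near",(n[:2]-g)@u)
```

```text
[0.5945 0.2987 0.022 ] [0.3763 0.169  0.022 ]
lemon [0.4762 0.3902 0.048 ] tomato [0.4884 0.1647 0.055 ]
far 0.1139513035109547 near -0.11469039911422978
```

Centred to within a millimetre or so. Lower: EE z to 0.2025.

move_arm --pt "0 0 0.3 0 0 0 0.7" --pt "0 0 0.7 0 0 0 0.7" --pt "0 0 1 0 0 0 0.7" --pt "0 0 1.12 0 0 0 0.7" --pt "0 0 1.14 0 0 0 0.7" --pt "0 0 1.14 0 0 0 0.7"

```text
t: 33.9
ee_pos: [0.4817, 0.2772, 0.2032]
tcp_rot: [[0.98, 0.198, -0.0], [0.198, -0.98, 0.0], [-0.0, -0.0, -1.0]]
wrist_force: [0.2, -0.4, -0.4]
finger_gap: 0.612
gripper_force: 36.7
```

move_arm --pt "0 0 0.04 0 0 0 0.7" --pt "0 0 0.04 0 0 0 0.5" --pt "0 0 0.04 0 0 0 0.38" --pt "0 0 0.04 0 0 0 0.3" --pt "0 0 0.04 0 0 0 0.2" --pt "0 0 0.04 0 0 0 0.1" --pt "0 0 0.04 0 0 0 0" --pt "0 0 0.04 0 0 0 0" --pt "0 0 0.04 0 0 0 0" --pt "0 0 -0.3 0 0 0 0" --pt "0 0 -1 0 0 0 0" --pt "0 0 -2 0 0 0 0" --pt "0 0 -3.2 0 0 0 0" --pt "0 0 -4.4 0 0 0 0" --pt "0 0 -5.4 0 0 0 0" --pt "0 0 -5.6 0 0 0 0"

```text
t: 35.5
ee_pos: [0.4822, 0.2774, 0.3468]
tcp_rot: [[0.98, 0.198, 0.004], [0.198, -0.98, 0.002], [0.004, -0.002, -1.0]]
wrist_force: [0.3, 0.1, 0.5]
finger_gap: 0.999
gripper_force: 0.0
```

Run:
```python
from h import *
goto([.4775,-.3505,.102],45,yaw=11.3);shot("wrist","w11")
C=load("w11");print(proj(C,[.482,.277,.05]),proj(C,[.482,.277,.078]))
```

```text
t 35.5 ee [0.4822 0.2774 0.3468] yaw 11.43 tilt [ 0.004  0.002 -1.   ] gap 0.9986770108184638 F [0.3 0.1 0.5] 0.0
units [-5.18 24.59  3.62] wz 0.02217208042775054
[324.3755 229.7628] [324.4911 241.7532]
```

View pics/w11.png

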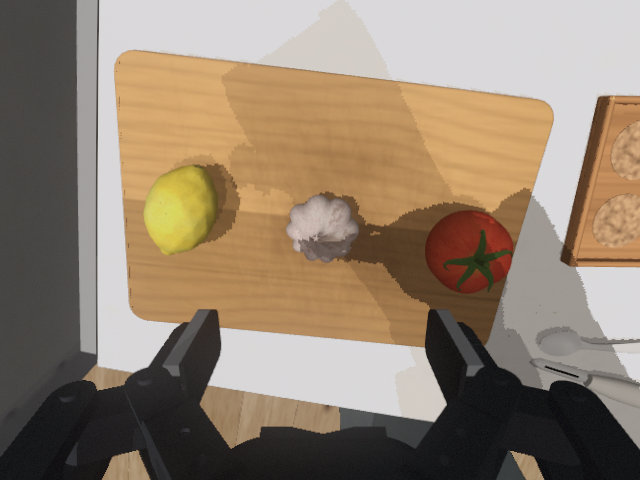

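The garlic stands upright at (322,228) on the board's middle, and the lemon and tomato haven't moved. Now the jar goes back.

move_arm --pt "-0.1 0.3 -0.2 0 0 0 0" --pt "-0.3 1.2 -0.4 0 0 0 0" --pt "-0.6 2.6 -0.4 0 0 0 0" --pt "-0.9 4.2 -0.4 0 0 0 0" --pt "-1.2 5.8 -0.4 0 0 0 0" --pt "-1.6 7.4 -0.4 0 0 0 0" --pt "-1.9 9 -0.4 0 0 0 0" --pt "-2.2 10.6 -0.4 0 0 0 0" --pt "-2.6 12.2 -0.4 0 0 0 0" --pt "-2.9 13.8 -0.4 0 0 0 0" --pt "-3.3 15.4 -0.4 0 0 0 0" --pt "-3.6 17 -0.4 0 0 0 0" --pt "-3.9 18.6 -0.4 0 0 0 0" --pt "-4.3 20.2 -0.4 0 0 0 0" --pt "-4.6 21.8 -0.4 0 0 0 0" --pt "-4.9 23.2 -0.4 0 0 0 0" --pt "-5.1 24.2 -0.4 0 0 0 0" --pt "-5.2 24.6 -0.2 0 0 0 0" --pt "-5.2 24.6 0.2 0 0 0 0" --pt "-5.2 24.6 0.6 0 0 0 0"

```text
t: 37.55
ee_pos: [0.476, -0.3504, 0.3267]
tcp_rot: [[0.98, 0.199, -0.001], [0.199, -0.98, 0.001], [-0.001, -0.001, -1.0]]
wrist_force: [-0.5, -0.3, 0.6]
finger_gap: 1.0
gripper_force: 0.0
```

Run:
```python
from h import *
goto([.4775,-.3505,.102],45,yaw=11.3);shot("wrist","w12");C=load("w12")
im=cv2.imread("pics/w12.png");h=cv2.cvtColor(im,cv2.COLOR_BGR2HSV)
m=(((h[...,0]<7)|(h[...,0]>173))&(h[...,1]>110)&(h[...,2]>60)).astype(np.uint8)
n,l,st,ce=cv2.connectedComponentsWithStats(m);print([(st[i],ce[i]) for i in range(1,n) if st[i][4]>500])
print("exp cap top",proj(C,[.4775,-.3505,.112]),"mill",proj(C,[.4037,-.3862,.176]))
```

```text
t 37.55 ee [ 0.476  -0.3504  0.3267] yaw 11.47 tilt [-0.001  0.001 -1.   ] gap 1.0000781496766855 F [-0.5 -0.3  0.6] 0.0
units [0.06 0.02 2.88] wz 0.028778425774410588
[(array([ 285,  224,   78,   83, 3486], dtype=int32), array([323.6859, 261.533 ]))]
exp cap top [324.725  269.3393] mill [368.9352 482.799 ]
```

move_arm --pt "0.04 0.02 0.5 0 0 0 0" --pt "0.06 0.02 1.3 0 0 0 0" --pt "0.06 0.02 2.1 0 0 0 0" --pt "0.06 0.02 2.7 0 0 0 0" --pt "0.06 0.02 2.83 0 0 0 0" --pt "0.06 0.02 2.83 0 0 0 0" --pt "0.06 0.02 2.83 0 0 0 0.3" --pt "0.06 0.02 2.83 0 0 0 0.7" --pt "0.06 0.02 2.83 0 0 0 0.7" --pt "0.06 0.02 2.83 0 0 0 0.7" --pt "0.06 0.02 2.83 0 0 0 0.7" --pt "0.06 0.02 2.83 0 0 0 0.7" --pt "0.06 0.02 2.83 0 0 0 0.7" --pt "0.06 0.02 2.83 0 0 0 0.7" --grip_force 40

```text
t: 39.0
ee_pos: [0.4781, -0.3517, 0.2584]
tcp_rot: [[0.98, 0.198, 0.001], [0.198, -0.98, -0.0], [0.001, 0.001, -1.0]]
wrist_force: [-1.5, 2.4, 6.5]
finger_gap: 0.506
gripper_force: 39.7
```

move_arm --pt "0 0 -0.2 0 0 0 0.7" --pt "0 0 -0.7 0 0 0 0.7" --pt "0 0 -1.5 0 0 0 0.7" --pt "0 0 -2.4 0 0 0 0.7" --pt "0 0 -3.3 0 0 0 0.7" --pt "0 0 -4.2 0 0 0 0.7" --pt "0 0 -5 0 0 0 0.7" --pt "0 0 -5.6 0 0 0 0.7" --pt "0 0 -6 0 0 0 0.7" --pt "0 0 -6 0 0 0 0.7"

```text
t: 40.0
ee_pos: [0.4779, -0.3518, 0.4089]
tcp_rot: [[0.98, 0.198, 0.002], [0.198, -0.98, -0.001], [0.002, 0.001, -1.0]]
wrist_force: [-0.0, -0.3, -1.6]
finger_gap: 0.508
gripper_force: 40.8
```

Run:
```python
from h import *
C=load("w8");D=load("w6");E=load("w9")
im8=cv2.imread("pics/w8.png")
for n,a,b in(("jar",(233.5,240.5),(232,144.5)),("mill",(239.5,320),(237,231.5)),("shak",(324,321),None),("jar9",None,None)):
    if a: print(n,onz(C,a,.008), onz(D,b,.008) if b else "")
print("jar9",onz(E,(245,224.5),.008),"garl9",onz(E,(322.5,224.5),.008))
goto([.5905,.028,.104],45,yaw=11.3)
```

```text
jar [0.5916 0.0292 0.008 ] [0.5917 0.0289 0.008 ]
mill [0.5305 0.0175 0.008 ] [0.5307 0.0179 0.008 ]
shak [ 0.542  -0.0438  0.008 ] 
jar9 [0.5915 0.0288 0.008 ] garl9 [ 0.6036 -0.0312  0.008 ]
t 40.0 ee [ 0.4779 -0.3518  0.4089] yaw 11.43 tilt [ 0.002 -0.001 -1.   ] gap 0.508149141365551 F [-0.  -0.3 -1.6] 40.83759427070618
units [  7.42 -14.01   6.08] wz 0.022473387387222488
```

move_arm --pt "0.1 -0.2 0 0 0 0 0.7" --pt "0.4 -0.7 0 0 0 0 0.7" --pt "0.9 -1.6 0 0 0 0 0.7" --pt "1.5 -2.7 0 0 0 0 0.7" --pt "2.1 -3.9 0 0 0 0 0.7" --pt "2.8 -5.1 0 0 0 0 0.7" --pt "3.5 -6.4 0 0 0 0 0.7" --pt "4.2 -7.7 0 0 0 0 0.7" --pt "4.9 -9 0 0 0 0 0.7" --pt "5.5 -10.2 0 0 0 0 0.7" --pt "6.2 -11.4 0 0 0 0 0.7" --pt "6.7 -12.4 0 0 0 0 0.7" --pt "7.2 -13.3 0.1 0 0 0 0.7" --pt "7.4 -13.8 0.4 0 0 0 0.7" --pt "7.53 -13.99 1 0 0 0 0.7" --pt "7.53 -13.99 1.8 0 0 0 0.7" --pt "7.53 -13.99 2.7 0 0 0 0.7" --pt "7.53 -13.99 3.5 0 0 0 0.7" --pt "7.53 -13.99 4.1 0 0 0 0.7" --pt "7.53 -13.99 4.4 0 0 0 0.7"

```text
t: 42.0
ee_pos: [0.5923, 0.0277, 0.2953]
tcp_rot: [[0.98, 0.198, -0.003], [0.198, -0.98, -0.0], [-0.003, -0.0, -1.0]]
wrist_force: [0.5, -0.2, -1.6]
finger_gap: 0.506
gripper_force: 40.9
```

move_arm --pt "0 0 0.4 0 0 0 0.7" --pt "0 0 0.9 0 0 0 0.7" --pt "0 0 1.3 0 0 0 0.7" --pt "0 0 1.47 0 0 0 0.7" --pt "0 0 1.48 0 0 0 0.7" --pt "0 0 1.48 0 0 0 0.7" --pt "0 0 1.48 0 0 0 0.7"

```text
t: 42.7
ee_pos: [0.593, 0.0285, 0.2606]
tcp_rot: [[0.98, 0.198, 0.0], [0.198, -0.98, 0.0], [0.0, -0.0, -1.0]]
wrist_force: [-0.6, 0.2, -0.9]
finger_gap: 0.508
gripper_force: 40.7
```

move_arm --pt "0 0 0.02 0 0 0 0.7" --pt "0 0 0.02 0 0 0 0.47" --pt "0 0 0.02 0 0 0 0.3" --pt "0 0 0.02 0 0 0 0.1" --pt "0 0 0.02 0 0 0 0" --pt "0 0 0.02 0 0 0 0" --pt "0 0 0.02 0 0 0 0" --pt "0 0 -0.3 0 0 0 0" --pt "0 0 -1.1 0 0 0 0" --pt "0 0 -2.3 0 0 0 0" --pt "0 0 -3.4 0 0 0 0" --pt "0 0 -3.8 0 0 0 0" --pt "0 0 -3.8 0 0 0 0"

```text
t: 44.0
ee_pos: [0.5933, 0.0285, 0.3573]
tcp_rot: [[0.98, 0.198, 0.003], [0.198, -0.98, 0.0], [0.003, 0.0, -1.0]]
wrist_force: [0.1, -0.0, -1.4]
finger_gap: 1.001
gripper_force: 0.0
```

Run:
```python
from h import *
goto([.5578,-.385,.054],44,yaw=11.3)
```

```text
t 44.0 ee [0.5933 0.0285 0.3573] yaw 11.43 tilt [ 0.003  0.    -1.   ] gap 1.0012781368692172 F [ 0.1 -0.  -1.4] 0.0
units [-4.69 15.93  6.  ] wz 0.022385240122156258
```

move_arm --pt "-0.1 0.3 0 0 0 0 0" --pt "-0.4 1.2 0 0 0 0 0" --pt "-0.8 2.6 0 0 0 0 0" --pt "-1.2 4.1 0 0 0 0 0" --pt "-1.7 5.6 0 0 0 0 0" --pt "-2.1 7.1 0 0 0 0 0" --pt "-2.5 8.6 0 0 0 0 0" --pt "-3 10.1 0 0 0 0 0" --pt "-3.4 11.6 0 0 0 0 0" --pt "-3.8 13 0 0 0 0 0" --pt "-4.2 14.3 0 0 0 0 0" --pt "-4.5 15.3 0 0 0 0 0" --pt "-4.7 15.8 0.3 0 0 0 0" --pt "-4.7 15.93 0.9 0 0 0 0" --pt "-4.7 15.93 1.7 0 0 0 0" --pt "-4.7 15.93 2.4 0 0 0 0" --pt "-4.7 15.93 2.5 0 0 0 0" --pt "-4.7 15.93 2.5 0 0 0 0"

```text
t: 45.8
ee_pos: [0.557, -0.3839, 0.2917]
tcp_rot: [[0.98, 0.2, -0.002], [0.2, -0.98, 0.001], [-0.001, -0.002, -1.0]]
wrist_force: [-1.1, -0.3, 0.0]
finger_gap: 1.001
gripper_force: 0.0
```

Run:
```python
from h import *
goto([.5578,-.385,.054],44,yaw=11.3);shot("scene","c13");shot("wrist","w13")
a=cv2.imread("pics/w13.png");b=cv2.imread("pics/c13.png")[190:290,280:410]
cv2.imwrite("pics/o13.png",np.hstack([cv2.resize(a,(400,300)),cv2.resize(b,(390,300))]))
```

```text
t 45.8 ee [ 0.557  -0.3839  0.2917] yaw 11.52 tilt [-0.002  0.001 -1.   ] gap 1.0013756182834104 F [-1.1 -0.3  0. ] 0.0
units [0.03 0.05 3.39] wz 0.036282629627277574
```

View pics/o13.png

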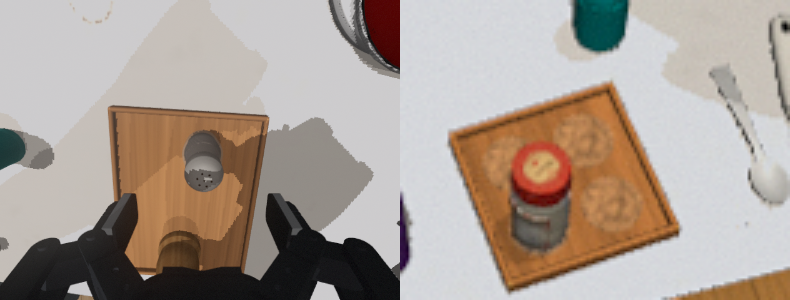

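The jar is back on its spot at (540,195) in the right crop, and the shaker stands upright between the fingers at (204,172). Descend and grip.

move_arm --pt "0 0 0.3 0 0 0 0" --pt "0 0 1 0 0 0 0" --pt "0 0 1.8 0 0 0 0" --pt "0 0 2.6 0 0 0 0" --pt "0 0 3.1 0 0 0 0" --pt "0 0 3.3 0 0 0 0" --pt "0 0 3.3 0 0 0 0" --pt "0 0 3.3 0 0 0 0.3" --pt "0 0 3.3 0 0 0 0.7" --pt "0 0 3.3 0 0 0 0.7" --pt "0 0 3.3 0 0 0 0.7" --pt "0 0 3.3 0 0 0 0.7" --pt "0 0 3.3 0 0 0 0.7" --pt "0 0 3.3 0 0 0 0.7" --pt "0 0 3.3 0 0 0 0.7"

```text
t: 47.4
ee_pos: [0.557, -0.3852, 0.2116]
tcp_rot: [[0.98, 0.198, 0.001], [0.198, -0.98, -0.0], [0.001, 0.001, -1.0]]
wrist_force: [-1.6, 2.5, 9.3]
finger_gap: 0.455
gripper_force: 39.5
```

move_arm --pt "0 0 -0.2 0 0 0 0.7" --pt "0 0 -0.7 0 0 0 0.7" --pt "0 0 -1.5 0 0 0 0.7" --pt "0 0 -2.4 0 0 0 0.7" --pt "0 0 -3.3 0 0 0 0.7" --pt "0 0 -4.2 0 0 0 0.7" --pt "0 0 -5.1 0 0 0 0.7" --pt "0 0 -5.8 0 0 0 0.7" --pt "0 0 -6.2 0 0 0 0.7" --pt "0 0 -6.2 0 0 0 0.7"

```text
t: 48.4
ee_pos: [0.5569, -0.3854, 0.3674]
tcp_rot: [[0.98, 0.198, 0.002], [0.198, -0.98, -0.001], [0.002, 0.002, -1.0]]
wrist_force: [1.1, -0.1, -1.3]
finger_gap: 0.454
gripper_force: 39.8
```

move_arm --pt "0 -0.2 0 0 0 0 0.7" --pt "0.1 -0.7 0 0 0 0 0.7" --pt "0.2 -1.6 0 0 0 0 0.7" --pt "0.4 -2.7 0 0 0 0 0.7" --pt "0.6 -4 0 0 0 0 0.7" --pt "0.8 -5.3 0 0 0 0 0.7" --pt "1 -6.6 0 0 0 0 0.7" --pt "1.2 -7.9 0 0 0 0 0.7" --pt "1.4 -9.2 0 0 0 0 0.7" --pt "1.6 -10.5 0 0 0 0 0.7" --pt "1.8 -11.7 0 0 0 0 0.7" --pt "2 -12.7 0.1 0 0 0 0.7" --pt "2.09 -13.3 0.4 0 0 0 0.7" --pt "2.09 -13.49 1 0 0 0 0.7" --pt "2.09 -13.49 1.8 0 0 0 0.7" --pt "2.09 -13.49 2.7 0 0 0 0.7" --pt "2.09 -13.49 3.6 0 0 0 0.7" --pt "2.09 -13.49 4.4 0 0 0 0.7" --pt "2.09 -13.49 4.9 0 0 0 0.7" --pt "2.09 -13.49 5.1 0 0 0 0.7"

```text
t: 50.4
ee_pos: [0.5404, -0.0437, 0.2366]
tcp_rot: [[0.98, 0.199, -0.002], [0.199, -0.98, 0.0], [-0.002, -0.001, -1.0]]
wrist_force: [0.4, -0.0, -1.7]
finger_gap: 0.449
gripper_force: 39.8
```

move_arm --pt "0 0 0.3 0 0 0 0.7" --pt "0 0 0.7 0 0 0 0.7" --pt "0 0 0.95 0 0 0 0.7" --pt "0 0 1 0 0 0 0.7" --pt "0 0 1 0 0 0 0.7" --pt "0 0 1 0 0 0 0.7"

```text
t: 51.0
ee_pos: [0.5414, -0.0442, 0.2136]
tcp_rot: [[0.98, 0.198, 0.001], [0.198, -0.98, 0.0], [0.001, 0.0, -1.0]]
wrist_force: [-3.2, -0.4, 10.0]
finger_gap: 0.449
gripper_force: 41.6
```

move_arm --pt "0 0 -0.02 0 0 0 0.7" --pt "0 0 -0.03 0 0 0 0.5" --pt "0 0 -0.03 0 0 0 0.3" --pt "0 0 -0.03 0 0 0 0.1" --pt "0 0 -0.03 0 0 0 0" --pt "0 0 -0.03 0 0 0 0" --pt "0 0 -0.03 0 0 0 0" --pt "0 0 -0.3 0 0 0 0" --pt "0 0 -1.1 0 0 0 0" --pt "0 0 -2.3 0 0 0 0" --pt "0 0 -3.6 0 0 0 0" --pt "0 0 -5 0 0 0 0" --pt "0 0 -6.2 0 0 0 0" --pt "0 0 -6.8 0 0 0 0" --pt "0 0 -6.8 0 0 0 0"

```text
t: 52.5
ee_pos: [0.5415, -0.0443, 0.3859]
tcp_rot: [[0.98, 0.198, 0.004], [0.198, -0.98, 0.0], [0.004, 0.001, -1.0]]
wrist_force: [0.4, 0.3, -0.0]
finger_gap: 1.002
gripper_force: 0.0
```

Run:
```python
from h import *
goto([.404,-.3862,.145],49,yaw=11.3)
```

```text
t 52.5 ee [ 0.5415 -0.0443  0.3859] yaw 11.43 tilt [ 0.004  0.    -1.   ] gap 1.0020343853244214 F [ 0.4  0.3 -0. ] 0.0
units [-8.12 12.31  3.52] wz 0.022031930447149684
```

move_arm --pt "-0.2 0.4 -0.2 0 0 0 0" --pt "-0.9 1.3 -0.4 0 0 0 0" --pt "-1.7 2.6 -0.4 0 0 0 0" --pt "-2.6 3.9 -0.4 0 0 0 0" --pt "-3.5 5.2 -0.4 0 0 0 0" --pt "-4.4 6.5 -0.4 0 0 0 0" --pt "-5.3 7.9 -0.4 0 0 0 0" --pt "-6.2 9.3 -0.4 0 0 0 0" --pt "-7 10.6 -0.4 0 0 0 0" --pt "-7.7 11.6 -0.2 0 0 0 0" --pt "-8.1 12.2 0.1 0 0 0 0" --pt "-8.12 12.31 0.4 0 0 0 0" --pt "-8.12 12.31 0.4 0 0 0 0" --pt "-8.12 12.31 0.4 0 0 0 0"

```text
t: 53.9
ee_pos: [0.4034, -0.3855, 0.3726]
tcp_rot: [[0.98, 0.199, -0.001], [0.199, -0.98, 0.001], [-0.001, -0.001, -1.0]]
wrist_force: [0.1, 0.6, 0.2]
finger_gap: 1.001
gripper_force: 0.0
```

Run:
```python
from h import *
goto([.404,-.3862,.145],49,yaw=11.3);shot("scene","c14");shot("wrist","w14")
print(proj(load("w14"),[.4037,-.3862,.176]))
a=cv2.imread("pics/w14.png");b=cv2.imread("pics/c14.png")[190:290,280:410]
cv2.imwrite("pics/o14.png",np.hstack([cv2.resize(a,(400,300)),cv2.resize(b,(390,300))]))
```

```text
t 53.9 ee [ 0.4034 -0.3855  0.3726] yaw 11.49 tilt [-0.001  0.001 -1.   ] gap 1.001034781547458 F [0.1 0.6 0.2] 0.0
units [0.02 0.04 3.02] wz 0.03163683336093559
[325.3743 286.462 ]
```

View pics/o14.png

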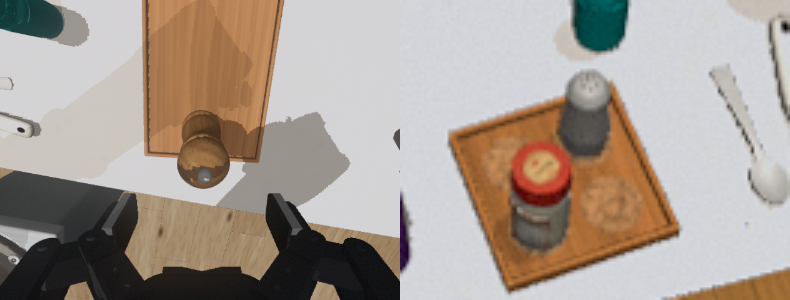

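The shaker is back on its spot at (587,125), and the mill stands between the fingers at (204,172). Descend and grip the mill.

move_arm --pt "0 0 0.3 0 0 0 0" --pt "0.02 0.02 1 0 0 0 0" --pt "0.02 0.02 1.8 0 0 0 0" --pt "0.02 0.02 2.5 0 0 0 0" --pt "0.02 0.02 2.9 0 0 0 0" --pt "0.02 0.02 2.95 0 0 0 0" --pt "0.02 0.02 2.95 0 0 0 0" --pt "0.02 0.02 2.95 0 0 0 0.3" --pt "0.02 0.02 2.95 0 0 0 0.7" --pt "0.02 0.02 2.95 0 0 0 0.7" --pt "0.02 0.02 2.95 0 0 0 0.7" --pt "0.02 0.02 2.95 0 0 0 0.7" --pt "0.02 0.02 2.95 0 0 0 0.7" --pt "0.02 0.02 2.95 0 0 0 0.7" --pt "0.02 0.02 2.95 0 0 0 0.7" --grip_force 45

```text
t: 55.5
ee_pos: [0.404, -0.3867, 0.3003]
tcp_rot: [[0.98, 0.198, 0.001], [0.198, -0.98, -0.001], [0.001, 0.001, -1.0]]
wrist_force: [-1.5, 3.1, 10.3]
finger_gap: 0.545
gripper_force: 44.8
```

move_arm --pt "0 0 -0.2 0 0 0 0.7" --pt "0 0 -0.7 0 0 0 0.7" --pt "0 0 -1.5 0 0 0 0.7" --pt "0 0 -2.4 0 0 0 0.7" --pt "0 0 -3.3 0 0 0 0.7" --pt "0 0 -4.2 0 0 0 0.7" --pt "0 0 -5 0 0 0 0.7" --pt "0 0 -5.6 0 0 0 0.7" --pt "0 0 -6 0 0 0 0.7" --pt "0 0 -6 0 0 0 0.7"

```text
t: 56.5
ee_pos: [0.4038, -0.3867, 0.4509]
tcp_rot: [[0.98, 0.198, 0.002], [0.198, -0.98, -0.001], [0.002, 0.002, -1.0]]
wrist_force: [-0.2, -0.5, -2.7]
finger_gap: 0.547
gripper_force: 46.6
```

move_arm --pt "0.1 -0.2 0 0 0 0 0.7" --pt "0.4 -0.7 0 0 0 0 0.7" --pt "0.9 -1.6 0 0 0 0 0.7" --pt "1.5 -2.7 0 0 0 0 0.7" --pt "2.1 -3.9 0 0 0 0 0.7" --pt "2.8 -5.1 0 0 0 0 0.7" --pt "3.5 -6.4 0 0 0 0 0.7" --pt "4.2 -7.7 0 0 0 0 0.7" --pt "4.9 -9 0 0 0 0 0.7" --pt "5.6 -10.2 0 0 0 0 0.7" --pt "6.3 -11.4 0 0 0 0 0.7" --pt "7 -12.6 0 0 0 0 0.7" --pt "7.5 -13.5 0 0 0 0 0.7" --pt "7.9 -14.3 0 0 0 0 0.7" --pt "8.1 -14.7 0.1 0 0 0 0.7" --pt "8.17 -14.77 0.4 0 0 0 0.7" --pt "8.17 -14.77 1 0 0 0 0.7" --pt "8.17 -14.77 1.8 0 0 0 0.7" --pt "8.17 -14.77 2.6 0 0 0 0.7" --pt "8.17 -14.77 3 0 0 0 0.7"

```text
t: 58.5
ee_pos: [0.5299, 0.0148, 0.372]
tcp_rot: [[0.98, 0.197, -0.003], [0.197, -0.98, -0.001], [-0.003, -0.0, -1.0]]
wrist_force: [0.2, 0.0, -1.7]
finger_gap: 0.54
gripper_force: 46.7
```

move_arm --pt "0 0 0.5 0 0 0 0.7" --pt "0 0 1.2 0 0 0 0.7" --pt "0 0 1.9 0 0 0 0.7" --pt "0 0 2.4 0 0 0 0.7" --pt "0 0 2.7 0 0 0 0.7" --pt "0 0 2.86 0 0 0 0.7" --pt "0 0 2.88 0 0 0 0.7" --pt "0 0 2.88 0 0 0 0.7" --pt "0 0 2.88 0 0 0 0.7"

```text
t: 59.4
ee_pos: [0.5308, 0.0159, 0.3026]
tcp_rot: [[0.98, 0.198, 0.001], [0.198, -0.98, 0.0], [0.001, 0.0, -1.0]]
wrist_force: [-0.2, -0.1, -2.3]
finger_gap: 0.542
gripper_force: 46.7
```

move_arm --pt "0 0 0.02 0 0 0 0.7" --pt "0 0 0.03 0 0 0 0.7" --pt "0 0 0.03 0 0 0 0.43" --pt "0 0 0.03 0 0 0 0.3" --pt "0 0 0.03 0 0 0 0.1" --pt "0 0 0.03 0 0 0 0" --pt "0 0 0.03 0 0 0 0" --pt "0 0 0.03 0 0 0 0" --pt "0 0 -0.3 0 0 0 0" --pt "0 0 -1.1 0 0 0 0" --pt "0 0 -2.3 0 0 0 0" --pt "0 0 -3.6 0 0 0 0" --pt "0 0 -5 0 0 0 0" --pt "0 0 -6 0 0 0 0" --pt "0 0 -6 0 0 0 0"

```text
t: 60.9
ee_pos: [0.5312, 0.016, 0.4564]
tcp_rot: [[0.98, 0.198, 0.006], [0.198, -0.98, 0.001], [0.006, 0.001, -1.0]]
wrist_force: [0.2, -0.2, -0.0]
finger_gap: 0.998
gripper_force: 0.0
```

Run:
```python
from h import *
goto(None);shot("scene","c15");shot("wrist","w15")
a=cv2.imread("pics/w15.png");b=cv2.imread("pics/c15.png")[200:460,280:480]
cv2.imwrite("pics/o15.png",np.hstack([cv2.resize(a,(400,300)),cv2.resize(b,(231,300))]))
C=load("w15");print("mill btn",proj(C,[.5308,.0159,.177]))
```

```text
t 60.9 ee [0.5312 0.016  0.4564] yaw 11.44 tilt [ 0.006  0.001 -1.   ] gap 0.9978081217242248 F [ 0.2 -0.2 -0. ] 0.0
mill btn [323.1077 237.2636]
```

View pics/o15.png

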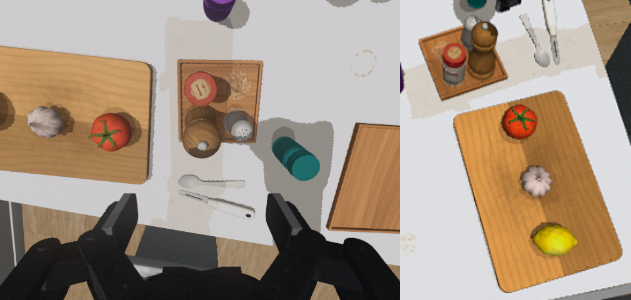

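The final view shows the mill (202,140), jar (200,88) and shaker (240,125) upright on their spots. The garlic is mid-board at (46,122), the lemon and tomato are in place, and the side tray is empty. Handing in.

```bash
python3 -c "
from station import manip
print(manip.finish_job())"
```

```text
the job is handed in; nothing more can be done
None
```

The job is handed in at about 61 s: the garlic stands root down in the middle of the board, and the mill, jar and shaker are back upright on their own cork spots; nothing was knocked over, and the lemon and tomato were not shifted.

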